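Slide a bottle home in the closing machine and start it

ROBOT

A 7-joint arm with a two-finger parallel gripper is mounted at the origin on the work surface. World frame = base frame: x ahead of the robot, y to its left, z up, the work surface at z = 0. Lengths are in m, angles in rad, forces in N, time in s.
With the tool pointing down it reaches from about 0.4 to 0.75 m from the base axis. Payload 19.5 kg.
Tool frame: the origin (TCP) lies at the very end of the fingers, on their centre line; the grasp point (between the pads) lies 19 mm behind it; z points along the fingers, y is the line along which they close (so a half turn about z gives the same grasp; the last joint's range is limited). The gripper opens to 85 mm and grips with 20 to 120 N. Pads are 22 mm wide; open, the fingers measure 114 mm over their backs; the gripper's body (76 mm by 85 mm) begins 54 mm behind the grasp point. The pads swing forward as they close: fully open they stand 13 mm farther back than shut.
Start: joints at [-1.229, 0.707, -0.028, 1.485, 0.022, 0.951, -0.075], TCP at [0.215, 0.533, 0.231] pointing down, gripper open.
Joint ranges: [-2.71, 2.71], [-0.32, 2.16], [-1.57, 1.52], [0, 2.45], [-1.46, 4.6], [0, 2.02], [-2.83, 2.83]. Speed limits (rad/s): [1.89, 1.89, 2.57, 2.57, 3.01, 3.01, 3.01].

INTERFACE

Orientations are given as [roll, pitch, yaw] about the fixed x, y, z axes, in that order (R = Rz(yaw) Ry(pitch) Rx(roll)).
In Python, from bench import read_state, optics, job, spotter gives the robot as it stands. The module is installed in compiled form; this text tells all that it offers.
- The arm moves only by the tool step_arm, never from a script. Its argument "increments" is a list of rows, each a list of 7 numbers: the shift along the tool's x, y, z as a fraction of full scale, then the turn, a rotation vector about the tool's x, y, z as a fraction of full scale, then the opening, from 0 (shut) to 1 (fully open). In form: [[dx, dy, dz, wx, wy, wz, jaw], ...]. A call has 1 to 12 rows; each row is the pose to reach, as a shift and turn from the pose commanded when the call began, along the tool's axes at that moment, turning the shorter way round; what a row does not reach only later rows make up. Full scale, the value 1, is 0.1 m for a shift and pi rad for a turn. A row lasts 1/12 s, in which the tool goes at most 41.7 mm and 7.16 degrees, less where a joint would pass 70% of its speed; a pose out of reach is approached as far as the arm can. A call with a number of a shift or a turn outside -1 to 1 is refused whole. A call with a gripper value outside its range is refused whole. The fingers move at their own pace and stop on an object; "squeeze" is the grip in N (left out, the last holds). Time passes only in rows, so rows that repeat a pose let the fingers close. It gives the time, the measured TCP pose, the force, the opening and the grip force at its end, in the units of the state.
- read_state(): the state, without advancing time (a new reading comes with each control period).
- optics.camera(name): name is "scene" or "top" or "wrist"; returns a dict with "img" (400x640x3 uint8, red, green, blue), "fx", "fy", "cx", "cy" (pixels), "rvec" (rotation vector, rad) and "tvec" (3), from world to camera coordinates, as OpenCV has them; the wrist camera has in their place "hand_eye" (4x4, takes a point from camera to tool coordinates, whose origin is the TCP and whose axes are the flange's). Camera axes: x right, y down, z forward; pixel columns grow to the right and rows downward; lengths in m; the calibration is good to about 2 mm. The wrist camera is an equidistant fisheye: a pixel r from the principal point sees the ray r / f radians off the axis. A picture is of the moment at which its call begins: read the wrist's pose just before it. There is no depth.
- job.sign_off(): hands the job in; it is judged then, once.
Trained networks look in the newest picture that a camera, given by its name, has taken for a name from the list of things; names that differ only in an ending like _2 or _b are one class to them, and where a whole thing is asked for, a point or a joint stands for the part that bears it (a point fixed in the world has none). Each returns a list of dicts, best first, with "p" (0 to 1); they miss things now and then, are a little off and sometimes report something else, mostly with a low value. They report only what shows in the picture. A call takes as long as a camera call.
- spotter.cut_out(query, camera): "pixels" (400x640 bool, what is visible of it) and "extent" ([left, top, width, height] in pixels, round what is visible of it).
- spotter.pinpoint(query, camera): "xy" ([column, row] in pixels: a listed point, or the origin of a listed thing).
The state is a dict: "t": time; "q": joint angles; "dq": joint speeds; "joint_torque": joint torques, N m; "tool_pos": TCP position; "tcp_rot": TCP orientation; "wrist_force": force on the tool from outside, world axes, zero at the start; "torque": the same for the moment, N m; "finger_gap": opening from 0.0 (shut) to 1.0 (fully open); "grasp_force": force on a finger pad.
Only numpy, scipy, OpenCV 4.12 (cv2) and the standard library are available. Lean on these libraries where they do the work, as an engineer would, in place of code of your own. Each camera call takes 0.05 s, during which the arm holds its last target. There are 200 camera calls.

TASK

Slide the capped amber bottle across the bench into the closing machine, pushing it low down so that it stays upright and never leaves the bench, until it sits squarely in the white V-shaped rest under the head. Lean it into the rest for a full second with a push of about 16 N, never so hard that over 18 N bears on the glass, then back off so that it stays resting against the V, press the start button all the way down and let it come up again. Leave the jar, the tin and the wrench where they are.

Things in the scene. Friction and masses are not known exactly. Their poses are not given: they have to be found in the camera images.
- bottle: Tall amber glass bottle with paper label and dark cap, closed, 0.55 to 0.8 kg. Round body 70 mm in diameter, 230 mm tall in all, narrow neck. Origin: centre of its underside; z up along its axis. Starts upright on the bench 90 to 140 mm before its nominal seat. Slides with unknown friction (about 2 to 8 N); pushed much above 45 mm it tips, above all at the rest. Pushed at one point it veers off.
- machine: Bottle-closing machine fixed to the bench: blue foot, column behind, arm with round head. Origin: on the bench at the nominal axis of a seated bottle, below the head; x points into the machine (the way the bottle goes in), z up. Head 54 mm in diameter, underside 246 mm above the bench. Foot legs 30 mm high start 12 mm beyond the origin, 110 mm clear between; rear block 46 mm high from 80 mm.
- station: Grey start box fixed to the bench, 90 x 90 mm, 45 mm high, to the left or the right of the machine (a carton of closures, 130 x 110 x 70 mm, stands on the other side). Origin: centre of its underside.
- start_top (a point): Centre of the top face of the round steel start button, 32 mm in diameter, on top of the start box; it faces up.
- start (a joint): Travel of the spring button in m: 0 up, 0.006 fully down; fully down takes about 5 N.
- jar: Bystander: closed glass jar with steel lid, 56 mm in diameter, 75 mm high, beside the machine. Origin: centre of its underside.
- tin: Bystander: round aluminium tin, 72 mm in diameter, 43 mm high, beside the machine. Origin: centre of its underside.
- wrench: Bystander: steel wrench lying on the bench, nearer the robot and to the right. Origin: underside of the wrench; x along its length.
- nest (a point): Nominal seat, same frame as the machine. The white 90 degree V rest behind it opens to -x, spans 6 to 36 mm above the bench, and touches a seated bottle 45 degrees either side of +x. It is set anew each run: the true seat lies up to 8 mm nearer or farther along x, never sideways, and is not measured, so feel for it. It gives about 1 mm per 10 N and springs back.

How it is judged:
By the outcome, as a careful person would: the job done as asked, in the order asked, and still so for the second after the job is handed in, with the robot touching nothing.
It also fails if it takes over 72 s, if anything falls off the work surface, if the arm or the gripper's body presses on something with over 40 N, if the wrist force passes 120 N, or if a joint passes its speed limit or range.

## Working session

There is one attempt and no reset: what is moved stays moved. The work goes in short steps, Python scripts to look and compute and a tool call to move; the robot and the scene stay as the last step left them, time stands still between calls to the robot, and variables do not carry over. Pictures are saved under pics/ and viewed, at most 10 in all, crops included, and the job is handed in when it is done.

Besides the shell and the picture viewer there is one more tool, called as name([rows], argument=value, ...), one row to a line, values as JSON. step_arm: Moves the arm, as the interface text tells. Shift numbers are shares of 0.1 m and turn numbers shares of pi rad, none past 1 either way. Its arguments: {"type":"object","properties":{"increments":{"type":"array","items":{"type":"array","items":{"type":"number"}}},"squeeze":{"type":"number"}},"required":["increments"]}

```bash
mkdir -p pics; cat > h.py <<'E'
import numpy as np, cv2
from bench import read_state, optics, job, spotter
from scipy.spatial.transform import Rotation as R
def ray(c,uv):
    Rm=cv2.Rodrigues(np.array(c["rvec"],float))[0]; t=np.array(c["tvec"],float).ravel()
    d=Rm.T@np.array([(uv[0]-c["cx"])/c["fx"],(uv[1]-c["cy"])/c["fy"],1.]); return -Rm.T@t,d
def onplane(c,uv,z):
    o,d=ray(c,uv); return o+d*(z-o[2])/d[2]
def tri(c1,u1,c2,u2):
    o1,d1=ray(c1,u1);o2,d2=ray(c2,u2);A=np.stack([d1,-d2],1)
    s=np.linalg.lstsq(A,o2-o1,rcond=None)[0];p,q=o1+s[0]*d1,o2+s[1]*d2
    return (p+q)/2,np.linalg.norm(p-q)
E
python3 - <<'E'
from h import *
np.set_printoptions(precision=4,suppress=True)
s=read_state();print({k:s[k] for k in("t","tool_pos","tcp_rot","wrist_force","finger_gap")})
C={}
for n in("scene","top"):
    c=C[n]=optics.camera(n);cv2.imwrite(f"pics/{n}0.png",c["img"][:,:,::-1])
    print(n,ray(c,(320,200)))
    for q,z in(("bottle",0),("machine",0),("nest",0),("station",0),("start_top",.05),("jar",0),("tin",0),("wrench",0)):
        for r in spotter.pinpoint(q,n)[:2]: print(q,np.round(r["p"],2),np.array(r["xy"]),onplane(c,r["xy"],z))
E
```

```text
{'t': 0.0, 'tool_pos': array([0.2152, 0.5329, 0.2308]), 'tcp_rot': array([-3.1405,  0.    ,  2.7578]), 'wrist_force': array([ 1.0424,  0.2896, -0.1281]), 'finger_gap': 0.9968970381494788}
scene (array([1.3291, 0.3062, 0.7011]), array([-0.7331, -0.3197, -0.6003]))
bottle 0.85 [325.1 221.5] [ 0.54   -0.0245  0.    ]
machine 0.66 [314.7 257.8] [0.6546 0.0032 0.    ]
nest 0.33 [227.8 265.2] [ 0.7475 -0.1431  0.    ]
station 0.96 [234.  208.5] [ 0.5867 -0.2298  0.    ]
start_top 0.44 [232.1 182.8] [ 0.561  -0.2461  0.05  ]
jar 0.89 [374.1 317.9] [0.749 0.163 0.   ]
tin 0.84 [226.1 268.1] [ 0.7557 -0.1417  0.    ]
top (array([ 0.4048, -0.0245,  1.2504]), array([ 0.1051, -0.0094, -0.9945]))
bottle 0.95 [314.6 200.9] [ 0.5341 -0.022   0.    ]
machine 0.69 [302.9 151.7] [0.6669 0.0136 0.    ]
nest 0.84 [304.9 153.1] [0.6633 0.008  0.    ]
station 0.78 [396.5 185. ] [ 0.5835 -0.2408  0.    ]
start_top 0.48 [397.8 180. ] [ 0.5895 -0.2354  0.05  ]
jar 0.65 [250.1 115.9] [0.7618 0.1605 0.    ]
tin 0.81 [363.  125.7] [ 0.744  -0.1479  0.    ]
wrench 0.56 [386.1 254.1] [ 0.3983 -0.215   0.    ]
```

View pics/scene0.png

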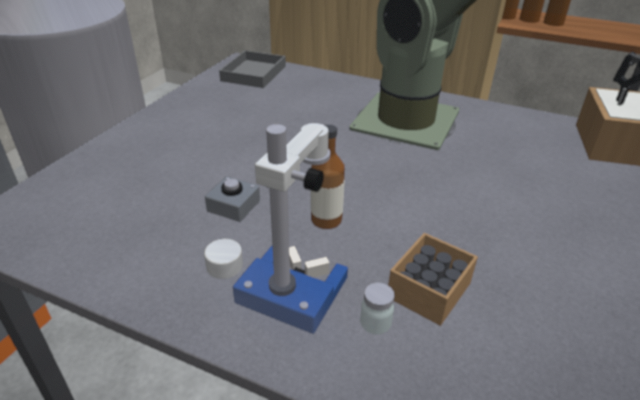

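View pics/top0.png

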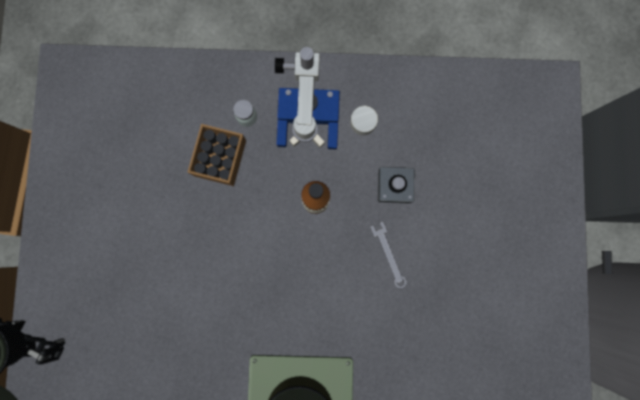

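The views show the bottle at (316,196) in front of the blue machine, whose V is at about (306,140). The start box is on the right at (398,184), the carton and jar are on the left, and the tin is at (364,119). Next I'll measure the machine's heading and refine the bottle and button positions.

```bash
python3 - <<'E'
from h import *
np.set_printoptions(precision=4,suppress=True)
c=optics.camera("top");im=c["img"].astype(int)
m=((im[:,:,2]>im[:,:,0]+50)&(im[:,:,2]>im[:,:,1]+25))
m[:, :260]=0;m[:,360:]=0
ys,xs=np.where(m);print("blue",xs.min(),xs.max(),ys.min(),ys.max())
for y in range(ys.min(),ys.max()+1,4):
    r=np.where(m[y])[0]; sp=np.where(np.diff(r)>3)[0]
    print(y,r[0],r[-1],[(r[i],r[i+1]) for i in sp])
def P(u,v,z):return onplane(c,(u,v),z)[:2]
# bottle: cap circle, contour in both cameras
cs=optics.camera("scene")
for n,cc in(("top",c),("scene",cs)):
    for q in("bottle","start_top","station"):
        a=spotter.cut_out(q,n)[:1]; b=spotter.pinpoint(q,n)[:1]
        if a: print(n,q,a[0]["p"],a[0]["extent"],np.argwhere(a[0]["pixels"]).mean(0)[::-1], b and (b[0]["xy"],b[0]["p"]))
        if a and q=="station": print(cv2.minAreaRect(np.argwhere(a[0]["pixels"])[:,::-1].astype(np.float32)))
crop=c["img"][70:220,240:430];cv2.imwrite("pics/crop.png",cv2.resize(crop,None,fx=4,fy=4,interpolation=cv2.INTER_CUBIC)[:,:,::-1])
E
```

```text
blue 277 338 88 147
88 280 291 [(np.int64(286), np.int64(290))]
92 279 338 [(np.int64(285), np.int64(291)), (np.int64(297), np.int64(314)), (np.int64(327), np.int64(332))]
96 279 338 [(np.int64(297), np.int64(316)), (np.int64(327), np.int64(332))]
100 278 338 [(np.int64(297), np.int64(318))]
104 278 338 [(np.int64(296), np.int64(318))]
108 278 338 [(np.int64(296), np.int64(316))]
112 278 337 [(np.int64(296), np.int64(313))]
116 278 337 [(np.int64(295), np.int64(313))]
120 278 337 [(np.int64(286), np.int64(317))]
124 278 337 [(np.int64(286), np.int64(329))]
128 277 337 [(np.int64(286), np.int64(328))]
132 277 337 [(np.int64(285), np.int64(328))]
136 277 336 [(np.int64(285), np.int64(328))]
140 277 336 [(np.int64(285), np.int64(328))]
144 277 336 [(np.int64(285), np.int64(328))]
top bottle 0.74 [302.6, 181.1, 27.9, 34.3] [315.0226 197.0173] ([316.2, 200.0], 0.57)
top station 0.77 [379.3, 165.4, 33.4, 36.2] [395.1775 184.8704] ([395.3, 186.6], 0.91)
((395.3089599609375, 184.850341796875), (36.084136962890625, 35.5130729675293), 2.0454084873199463)
scene bottle 0.63 [309.7, 126.8, 36.7, 104.9] [329.2312 188.5991] ([323.4, 223.0], 0.81)
scene station 0.8 [207.0, 178.5, 52.7, 43.4] [232.7724 198.6214] []
((232.5, 198.5), (51.861351013183594, 41.10960388183594), 18.434947967529297)
```

View pics/crop.png

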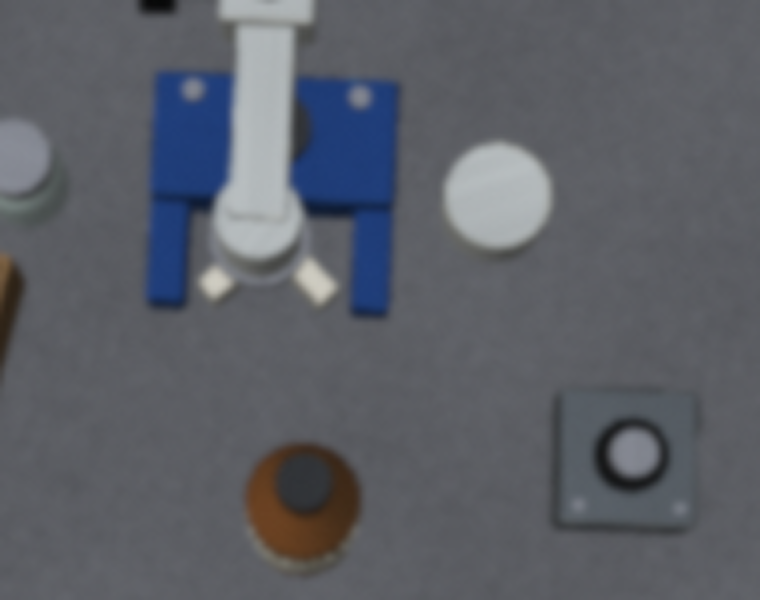

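```bash
python3 - <<'E'
from h import *
np.set_printoptions(precision=4,suppress=True)
c=optics.camera("top");f=lambda u,v,z:onplane(c,(240+u/4-.4,70+v/4-.4),z)[:2]
L=f(148,304,.03);Rr=f(388,314,.03);Li=f(187,304,.03);Ri=f(352,312,.03)
rl=f(157,72,.046);rr=f(400,82,.046)
print("legs",L,Rr,Li,Ri,"clear",np.linalg.norm(Li-Ri)," rear",rl,rr)
fr=(L+Rr)/2;re=(rl+rr)/2
for a,b in((Rr,L),(rr,rl)):
    d=b-a;print("yaw from cross line",np.degrees(np.arctan2(-d[0],d[1])))
d=re-fr;yaw=np.arctan2(d[1],d[0]);print("yaw axis",np.degrees(yaw),np.linalg.norm(d))
x=np.array([np.cos(yaw),np.sin(yaw)]);seat=fr-.012*x
cap=f(305,482,.23);print("seat",seat,"cap",cap,"head",f(259,226,.29))
b=cap-seat;print("bottle in machine: along",b@x,"side",b@[-x[1],x[0]])
print("button",f(634,452,.055),f(634,452,.06),"box",[f(u,v,.045) for u,v in((559,390),(698,392),(692,528),(555,526))])
s=read_state();print(s["t"])
cs=optics.camera("scene")
Rm=cs["rvec"]
def pr(cc,p):return cv2.projectPoints(np.array([p],float),np.array(cc["rvec"],float),np.array(cc["tvec"],float),np.array([[cc["fx"],0,cc["cx"]],[0,cc["fy"],cc["cy"]],[0,0,1]]),None)[0].ravel()
print("scene cap/base/seat/button proj",pr(cs,[*cap,.23]),pr(cs,[*cap,0]),pr(cs,[*seat,0]),pr(cs,[*f(634,452,.055),.055]))
E
```

```text
legs [0.6749 0.0826] [ 0.6731 -0.0761] [0.6757 0.0569] [ 0.6737 -0.0522] clear 0.1091530680697386  rear [0.8279 0.0813] [ 0.8262 -0.0796]
yaw from cross line -0.6805646768466271
yaw from cross line -0.5947194867162737
yaw axis -0.9154412061909346 0.15304383257747833
seat [0.662  0.0035] cap [ 0.5342 -0.0245] head [0.6607 0.0035]
bottle in machine: along -0.12736082778008154 side -0.029957085516563117
button [ 0.582  -0.2354] [ 0.5813 -0.2345] box [array([ 0.6228, -0.1879]), array([ 0.6242, -0.2786]), array([ 0.535 , -0.2751]), array([ 0.5338, -0.1865])]
1.65
scene cap/base/seat/button proj [329.1229 127.9797] [326.1815 219.9994] [313.2664 260.1615] [230.9024 187.047 ]
```

step_arm([
  [-0.4, -0.3, 0, 0, 0, -0.04, 0.5],
  [-0.8, -0.65, 0, 0, 0, -0.08, 0.5],
  [-0.8, -0.65, 0, 0, 0, -0.118, 0.5],
  [-0.8, -0.65, 0, 0, 0, -0.118, 0.5],
])

```text
t: 2.03
tool_pos: [0.2679, 0.4392, 0.2317]
tcp_rot: [-3.14, 0.001, 3.132]
wrist_force: [1.1, -1.3, 0.0]
finger_gap: 0.503
grasp_force: 0.0
```

```bash
python3 - <<'E'
from h import *
np.set_printoptions(precision=4,suppress=True)
s=read_state();print(s["t"],s["q"],s["tool_pos"],s["tcp_rot"],s["wrist_force"]);print(optics.camera("wrist")["hand_eye"])
E
```

```text
2.0333 [-0.9994  0.6178 -0.1552  1.6996  0.1237  0.8346  0.3517] [0.2679 0.4392 0.2317] [-3.14    0.0013  3.1322] [ 1.0787 -1.3314  0.0107]
[[ 0.0004 -0.9444 -0.3288  0.0855]
 [ 1.      0.0004 -0.0001  0.0006]
 [ 0.0002 -0.3288  0.9444 -0.1427]
 [ 0.      0.      0.      1.    ]]
```

step_arm([
  [-0.15, -0.5, 0, 0, 0, 0, 0.5],
  [-0.3, -0.95, 0, 0, 0, 0, 0.5],
  [-0.3, -0.95, 0, 0, 0, 0, 0.5],
])

```text
t: 2.33
tool_pos: [0.2947, 0.3441, 0.2313]
tcp_rot: [-3.14, 0.0, 3.125]
wrist_force: [-0.1, -2.0, -0.6]
finger_gap: 0.502
grasp_force: 0.0
```

step_arm([
  [-0.15, -0.5, 0, 0, 0, 0, 0.5],
  [-0.3, -0.95, 0, 0, 0, 0, 0.5],
  [-0.3, -0.95, 0, 0, 0, 0, 0.5],
])

```text
t: 2.58
tool_pos: [0.3234, 0.2487, 0.2313]
tcp_rot: [-3.14, 0.0, 3.124]
wrist_force: [0.3, 0.0, -0.1]
finger_gap: 0.498
grasp_force: 0.0
```

step_arm([
  [-0.15, -0.5, 0, 0, 0, 0, 0.5],
  [-0.3, -0.95, 0, 0, 0, 0, 0.5],
  [-0.3, -0.95, 0, 0, 0, 0, 0.5],
])

```text
t: 2.83
tool_pos: [0.3523, 0.1533, 0.2313]
tcp_rot: [-3.14, 0.0, 3.124]
wrist_force: [0.3, 0.0, 0.1]
finger_gap: 0.498
grasp_force: 0.0
```

step_arm([
  [-0.15, -0.5, 0, 0, 0, 0, 0.5],
  [-0.3, -0.95, 0, 0, 0, 0, 0.5],
  [-0.3, -0.95, 0, 0, 0, 0, 0.5],
])

```text
t: 3.08
tool_pos: [0.3811, 0.0584, 0.2313]
tcp_rot: [-3.141, 0.0, 3.124]
wrist_force: [0.5, 0.2, 0.6]
finger_gap: 0.5
grasp_force: 0.0
```

step_arm([
  [0, -0.5, 0, 0, 0, 0, 0.5],
  [0, -0.95, 0, 0, 0, 0, 0.5],
  [0, -0.95, 0, 0, 0, 0, 0.5],
])

```text
t: 3.33
tool_pos: [0.3789, -0.0373, 0.2312]
tcp_rot: [-3.14, -0.0, 3.123]
wrist_force: [0.3, 0.8, 0.3]
finger_gap: 0.503
grasp_force: 0.0
```

```bash
python3 - <<'E'
from h import *
np.set_printoptions(precision=4,suppress=True)
s=read_state();print(s["t"],s["q"],s["tool_pos"],s["tcp_rot"],s["wrist_force"])
E
```

```text
3.3333 [ 0.1757  0.4455 -0.2501  2.1237  0.1939  0.5936  1.34  ] [ 0.3789 -0.0373  0.2312] [-3.1405 -0.0003  3.1231] [0.3415 0.7845 0.3072]
```

step_arm([
  [-0.2, 0, 0, 0, -0.04, 0, 0.5],
  [-0.4, 0, 0, 0, -0.08, 0, 0.5],
  [-0.4, 0, 0, 0, -0.12, 0, 0.5],
  [-0.4, 0, 0, 0, -0.16, 0, 0.5],
  [-0.4, 0, 0, 0, -0.2, 0, 0.5],
  [-0.4, 0, 0, 0, -0.2, 0, 0.5],
  [-0.4, 0, 0, 0, -0.2, 0, 0.5],
])

```text
t: 3.92
tool_pos: [0.3875, -0.03, 0.3285]
tcp_rot: [3.141, 0.576, 3.127]
wrist_force: [0.6, 0.5, -0.4]
finger_gap: 0.5
grasp_force: 0.0
```

```bash
python3 - <<'E'
from h import *
np.set_printoptions(precision=4,suppress=True)
s=read_state();print(s["t"],s["q"],s["tool_pos"],s["tcp_rot"],s["wrist_force"]);print(R.from_euler('xyz',s["tcp_rot"]).as_matrix())
E
```

```text
3.9167 [-0.0936  0.1155  0.0893  2.4498  0.8214  0.0013  0.7277] [ 0.3875 -0.03    0.3285] [3.1407 0.5759 3.1273] [ 0.5614  0.5271 -0.374 ]
[[-0.8386  0.0138  0.5446]
 [ 0.012   0.9999 -0.0069]
 [-0.5446  0.0007 -0.8387]]
```

```bash
cat > k.py <<'E'
import numpy as np, itertools
from scipy.spatial.transform import Rotation as R
from scipy.optimize import least_squares
LO=np.array([-2.71,-.32,-1.57,0,-1.46,0,-2.83]);HI=np.array([2.71,2.16,1.52,2.45,4.6,2.02,2.83])
D=[([-1.229,.707,-.028,1.485,.022,.951,-.075],[.2152,.5329,.2308],[-3.1405,0,2.7578]),
([-.9994,.6178,-.1552,1.6996,.1237,.8346,.3517],[.2679,.4392,.2317],[-3.14,.0013,3.1322]),
([.1757,.4455,-.2501,2.1237,.1939,.5936,1.34],[.3789,-.0373,.2312],[-3.1405,-.0003,3.1231]),
([-.0936,.1155,.0893,2.4498,.8214,.0013,.7277],[.3875,-.03,.3285],[3.1407,.5759,3.1273])]
def fk(q,p,sg):
    # p: h,a,b,L, ex,ez elbow offsets, wx wrist offset
    ax=['z','y','z','y','z','y','z']; T=R.identity();x=np.array([0,0,p[0]])
    off=[None,None,[0,0,0],None,None,None,None]
    Q=[R.from_euler(a,s*v) for a,s,v in zip(ax,sg,q)]
    T=Q[0]*Q[1]*Q[2]; x=x+T.apply([p[4],0,p[1]])
    T=T*Q[3]*Q[4]; x=x+T.apply([p[5],0,p[2]])
    T=T*Q[5]; x=x+T.apply([p[6],0,0])
    T=T*Q[6]*R.from_euler('z',p[7]); x=x+T.apply([0,0,p[3]])
    return x,T
E
cat > fit.py <<'E'
from k import *
best=[]
for s in itertools.product([1,-1],repeat=4):
    sg=[s[0],1,s[1],1,s[2],1,s[3]]
    for w0 in(0,1.57,-1.57,3.1):
        def f(p):
            r=[]
            for q,x,e in D:
                X,T=fk(q,p,sg);r+=[*(X-x),*(.3*(T.inv()*R.from_euler('xyz',e)).as_rotvec())]
            return r
        o=least_squares(f,[.35,.4,.4,.2,0,0,0,w0]);best.append((o.cost,sg,o.x))
best.sort(key=lambda b:b[0])
for b in best[:4]:print(b[0],b[1],np.round(b[2],4))
E
python3 fit.py
```

```text
0.0006813925215837025 [-1, 1, -1, 1, -1, 1, -1] [ 0.1624  0.7023  0.2375  0.3874 -0.0082 -0.055   0.0963  1.571 ]
0.0006813925215837055 [-1, 1, -1, 1, -1, 1, -1] [ 0.1624  0.7023  0.2375  0.3874 -0.0082 -0.055   0.0963  1.571 ]
0.0006813925215837062 [-1, 1, -1, 1, -1, 1, -1] [ 0.1624  0.7023  0.2375  0.3874 -0.0082 -0.055   0.0963  1.571 ]
0.0006813925215837291 [-1, 1, -1, 1, -1, 1, -1] [ 0.1624  0.7023  0.2375  0.3874 -0.0082 -0.055   0.0963  1.571 ]
```

```bash
cat >> fit.py <<'E'
b=best[0]
for q,x,e in D:
    X,T=fk(q,b[2],b[1]);print(np.round(X-x,4),np.round((T.inv()*R.from_euler('xyz',e)).as_rotvec(),3))
def g(p):
    r=[]
    for q,x,e in D:
        Q=[R.from_euler(a,s*v) for a,s,v in zip('zyzyzyz',b[1],q)]
        T=Q[0];X=np.array([0,0,p[0]])
        T=T*Q[1]; X=X+T.apply([0,p[5],0])
        T=T*Q[2]; X=X+T.apply([p[4],0,p[1]])
        T=T*Q[3]; X=X+T.apply([-p[4],0,0])
        T=T*Q[4]; X=X+T.apply([0,p[6],p[2]])
        T=T*Q[5]*Q[6];X=X+T.apply([0,0,p[3]])
        r+=[*(X-x)]
    return r
for st in([.35,.4,.4,.2,0,0,0],[.35,.4,.4,.3,.05,0,0.]):
    o=least_squares(g,st);print(o.cost,np.round(o.x,4),np.round(o.fun,4))
E
python3 fit.py
```

```text
0.0006813925215837025 [-1, 1, -1, 1, -1, 1, -1] [ 0.1624  0.7023  0.2375  0.3874 -0.0082 -0.055   0.0963  1.571 ]
0.0006813925215837055 [-1, 1, -1, 1, -1, 1, -1] [ 0.1624  0.7023  0.2375  0.3874 -0.0082 -0.055   0.0963  1.571 ]
0.0006813925215837062 [-1, 1, -1, 1, -1, 1, -1] [ 0.1624  0.7023  0.2375  0.3874 -0.0082 -0.055   0.0963  1.571 ]
0.0006813925215837291 [-1, 1, -1, 1, -1, 1, -1] [ 0.1624  0.7023  0.2375  0.3874 -0.0082 -0.055   0.0963  1.571 ]
[-0.0254  0.0135 -0.0099] [-0.    -0.     0.001]
[-0.0085  0.0051  0.0016] [-0.  0. -0.]
[-0.0081  0.0003  0.0148] [-0.  0. -0.]
[ 0.002   0.003  -0.0065] [-0.  0. -0.]
2.9015764454880315e-06 [ 0.297   0.518   0.2881  0.2937  0.003  -0.0271 -0.0056] [ 0.0004  0.0002 -0.0007  0.0004 -0.0005  0.0007 -0.0001 -0.0002  0.0011
  0.0004  0.0012 -0.0011]
2.901576445488138e-06 [ 0.297   0.518   0.2881  0.2937  0.003  -0.0271 -0.0056] [ 0.0004  0.0002 -0.0007  0.0004 -0.0005  0.0007 -0.0001 -0.0002  0.0011
  0.0004  0.0012 -0.0011]
```

```bash
cat > ik.py <<'E'
from k import *
SG=[-1,1,-1,1,-1,1,-1];P=[.297,.518,.2881,.2937,.003,-.0271,-.0056]
def fk2(q):
    p=P;Q=[R.from_euler(a,s*v) for a,s,v in zip('zyzyzyz',SG,q)]
    T=Q[0];X=np.array([0,0,p[0]]);T=T*Q[1];X=X+T.apply([0,p[5],0]);T=T*Q[2];X=X+T.apply([p[4],0,p[1]])
    T=T*Q[3];X=X+T.apply([-p[4],0,0]);T=T*Q[4];X=X+T.apply([0,p[6],p[2]]);T=T*Q[5]*Q[6]
    return X+T.apply([0,0,p[3]]),T*R.from_euler('z',1.571)
def ik(x,rot,q0,w=0.0):
    def f(q):
        X,T=fk2(q);return [*(X-x),*(.3*(T.inv()*rot).as_rotvec()),*(w*(q-q0))]
    o=least_squares(f,np.clip(q0,LO+1e-3,HI-1e-3),bounds=(LO,HI),max_nfev=60)
    return o.x,np.linalg.norm(o.fun[:3]),np.linalg.norm(o.fun[3:6])/.3
E
python3 - <<'E'
from ik import *
np.set_printoptions(precision=2,suppress=True)
rng=np.random.default_rng(0)
for yaw,name in((np.pi-.012,'180'),(-.012,'0')):
  for th in(35,45):
    # tool z forward-down
    base=R.from_euler('z',yaw)*R.from_euler('x',np.pi)
    rot=R.from_euler('z',-.012)*R.from_euler('y',-np.radians(th))*R.from_euler('z',.012)*base
    for x in([.47,-.035,.02],[.63,0,.02]):
        S=[]
        for i in range(25):
            q,e,r=ik(np.array(x),rot,rng.uniform(LO,HI))
            if e<1e-3 and r<5e-3:S.append((np.min(np.minimum(q-LO,HI-q)),q))
        S.sort(key=lambda s:-s[0]);print(name,th,x,len(S));[print('   ',s[1],round(s[0],2)) for s in S[:3]]
E
```

```text
180 35 [0.47, -0.035, 0.02] 0
180 35 [0.63, 0, 0.02] 12
    [ 0.47  1.39 -1.13  2.03  2.27  1.16 -0.26] 0.42
    [ 0.44  1.33 -1.02  2.04  2.3   1.08 -0.35] 0.41
    [ 0.4   1.27 -0.91  2.04  2.33  0.99 -0.45] 0.41
180 45 [0.47, -0.035, 0.02] 0
180 45 [0.63, 0, 0.02] 16
    [ 0.47  1.45 -1.08  2.15  2.56  1.33 -0.44] 0.3
    [ 0.43  1.39 -0.97  2.15  2.58  1.27 -0.55] 0.3
    [ 0.4   1.35 -0.89  2.16  2.61  1.22 -0.63] 0.29
0 35 [0.47, -0.035, 0.02] 0
0 35 [0.63, 0, 0.02] 7
    [ 0.28  1.16 -0.62  2.05  2.48  0.8   2.41] 0.4
    [-0.09  1.06  0.08  2.07  3.17  0.59  1.46] 0.38
    [-0.15  1.06  0.18  2.07  3.3   0.6   1.29] 0.38
0 45 [0.47, -0.035, 0.02] 0
0 45 [0.63, 0, 0.02] 16
    [ 0.3   1.26 -0.67  2.16  2.7   1.12  2.29] 0.29
    [ 0.28  1.24 -0.61  2.16  2.72  1.09  2.22] 0.29
    [ 0.16  1.18 -0.39  2.17  2.84  1.02  1.98] 0.28
```

```bash
cat > orient.py <<'E'
from ik import *
def rot(th,az=0.,flip=0,roll=0.):
    # tool z leans toward azimuth az, tilt th (deg); tool y horizontal at roll 0
    b=R.from_euler('z',(0 if flip else 180),degrees=True)*R.from_euler('x',180,degrees=True)
    return R.from_euler('z',az,degrees=True)*R.from_euler('y',-th,degrees=True)*b*R.from_euler('z',roll,degrees=True)
E
python3 - <<'E'
from orient import *
np.set_printoptions(precision=2,suppress=True)
rng=np.random.default_rng(0)
for flip in(0,1):
 for th in(25,30,35,42):
  for az in(-20,0,20):
   out=[]
   for x in(.48,.50,.52,.54):
    n=0;bq=None;be=9
    for i in range(7):
        q,e,r=ik(np.array([x,-.03,.02]),rot(th,az,flip),np.clip(rng.normal([0,1.2,0,2.2,3.1,.5,0],[.4,.3,.5,.2,.6,.3,1]),LO,HI))
        n+=e<2e-3 and r<1e-2; be=min(be,e+.3*r)
    out.append((n,round(be*1000,1)))
   print(flip,th,az,out)
E
```

```text
0 25 -20 [(np.int64(5), np.float64(0.0)), (np.int64(6), np.float64(0.0)), (np.int64(6), np.float64(0.0)), (np.int64(7), np.float64(0.0))]
0 25 0 [(np.int64(5), np.float64(0.0)), (np.int64(7), np.float64(0.0)), (np.int64(6), np.float64(0.0)), (np.int64(7), np.float64(0.0))]
0 25 20 [(np.int64(7), np.float64(0.0)), (np.int64(6), np.float64(0.0)), (np.int64(7), np.float64(0.0)), (np.int64(7), np.float64(0.0))]
0 30 -20 [(np.int64(5), np.float64(0.5)), (np.int64(7), np.float64(0.0)), (np.int64(7), np.float64(0.0)), (np.int64(6), np.float64(0.0))]
0 30 0 [(np.int64(0), np.float64(9.1)), (np.int64(6), np.float64(0.0)), (np.int64(6), np.float64(0.0)), (np.int64(5), np.float64(0.0))]
0 30 20 [(np.int64(7), np.float64(0.0)), (np.int64(7), np.float64(0.0)), (np.int64(6), np.float64(0.0)), (np.int64(7), np.float64(0.0))]
0 35 -20 [(np.int64(0), np.float64(20.7)), (np.int64(5), np.float64(0.0)), (np.int64(5), np.float64(0.0)), (np.int64(5), np.float64(0.0))]
0 35 0 [(np.int64(0), np.float64(31.6)), (np.int64(0), np.float64(9.4)), (np.int64(7), np.float64(0.0)), (np.int64(6), np.float64(0.0))]
0 
[... 1503 characters left out ...]
64(0.0))]
1 35 0 [(np.int64(0), np.float64(31.7)), (np.int64(0), np.float64(9.5)), (np.int64(7), np.float64(0.0)), (np.int64(7), np.float64(0.0))]
1 35 20 [(np.int64(0), np.float64(9.9)), (np.int64(5), np.float64(0.0)), (np.int64(7), np.float64(0.0)), (np.int64(6), np.float64(0.0))]
1 42 -20 [(np.int64(0), np.float64(46.0)), (np.int64(0), np.float64(23.6)), (np.int64(7), np.float64(1.1)), (np.int64(6), np.float64(0.0))]
1 42 0 [(np.int64(0), np.float64(60.9)), (np.int64(0), np.float64(37.9)), (np.int64(0), np.float64(14.8)), (np.int64(6), np.float64(0.0))]
1 42 20 [(np.int64(0), np.float64(30.5)), (np.int64(0), np.float64(9.5)), (np.int64(6), np.float64(0.0)), (np.int64(7), np.float64(0.0))]
```

```bash
cat > go.py <<'E'
from orient import *
def inc(p0,r0,p1,r1):
    d=r0.inv().apply(np.array(p1)-p0)/.1; w=(r0.inv()*r1).as_rotvec()/np.pi
    return np.round(d,3),np.round(w,4)
E
python3 - <<'E'
from go import *
np.set_printoptions(precision=2,suppress=True)
q=np.array([-.0936,.1155,.0893,2.4498,.8214,.0013,.7277])
for p,th,az in(([.46,-.04,.30],30,0),([.46,-.04,.30],30,15),([.46,-.04,.30],30,25),([.46,-.04,.30],20,30),([.485,-.037,.02],30,15),([.52,-.03,.02],30,15)):
    for w in(.003,.0):
        print(p,th,az,ik(np.array(p),rot(th,az),q,w))
for p in([.42,-.037,.231],[.3875,-.03,.3285]):
    r0=R.from_euler('xyz',[3.1407,.5759,3.1273]);print(inc(p,r0,[.46,-.04,.30],rot(30,15)),inc(p,rot(36,-.7),[.46,-.04,.30],rot(30,15)))
E
```

```text
[0.46, -0.04, 0.3] 30 0 (array([ 0.16,  0.3 , -0.18,  2.27,  0.77,  0.08,  0.82]), np.float64(7.04620409922787e-05), np.float64(0.00038181018241646285))
[0.46, -0.04, 0.3] 30 0 (array([ 0.18,  0.3 , -0.21,  2.26,  0.85,  0.09,  0.74]), np.float64(1.688860151205641e-09), np.float64(2.94752207322771e-09))
[0.46, -0.04, 0.3] 30 15 (array([ 0.63,  0.38, -0.71,  2.21,  0.71,  0.16,  1.18]), np.float64(0.00014609354614274068), np.float64(0.0006567772479406253))
[0.46, -0.04, 0.3] 30 15 (array([ 0.7 ,  0.41, -0.82,  2.21,  0.93,  0.21,  0.96]), np.float64(8.699218993869612e-10), np.float64(3.235013586835623e-09))
[0.46, -0.04, 0.3] 30 25 (array([ 0.83,  0.47, -0.95,  2.16,  0.67,  0.26,  1.42]), np.float64(0.00014432712409628287), np.float64(0.000586832188568011))
[0.46, -0.04, 0.3] 30 25 (array([ 0.91,  0.54, -1.13,  2.15,  0.95,  0.35,  1.13]), np.float64(1.0268596601922506e-11), np.float64(2.1026148376997477e-11))
[0.46, -0.04, 0.3] 20 30 (array([ 0.71,  0.47, -0.87,  1.99,  0.39,  0.54,  1.74]), np.float64(9.860695288545039e-05), np.float64(0.00044919256201264124))
[0.46, -0.04, 0.3] 20
[... 281 characters left out ...]
2))
[0.485, -0.037, 0.02] 30 15 (array([ 0.35,  0.94, -0.31,  2.03, -0.77,  0.  ,  2.83]), np.float64(0.0473178455464764), np.float64(0.27301409991373005))
[0.52, -0.03, 0.02] 30 15 (array([ 0.3 ,  0.95, -0.28,  1.97, -0.81,  0.  ,  2.83]), np.float64(0.04040963577256211), np.float64(0.24010216213884325))
[0.52, -0.03, 0.02] 30 15 (array([ 0.3 ,  0.95, -0.28,  1.97, -0.81,  0.  ,  2.83]), np.float64(0.04040847400893323), np.float64(0.2401042645073114))
(array([-0.71, -0.02, -0.36]), array([-0.05,  0.02, -0.07])) (array([-0.73, -0.03, -0.32]), array([-0.05,  0.03, -0.07]))
(array([-0.45, -0.09,  0.64]), array([-0.05,  0.02, -0.07])) (array([-0.42, -0.09,  0.66]), array([-0.05,  0.03, -0.07]))
```

```bash
cat > track.py <<'E'
from go import *
np.set_printoptions(precision=2,suppress=True)
def track(q,way,n=15,w=.01,show=True):
    # way: list (p,th,az) ; linear interpolate
    mx=0
    for (p0,t0,a0),(p1,t1,a1) in zip(way[:-1],way[1:]):
        for i in range(1,n+1):
            s=i/n;q1,e,r=ik(np.array(p0)*(1-s)+np.array(p1)*s,rot(t0+(t1-t0)*s,a0+(a1-a0)*s),q,w)
            mx=max(mx,np.abs(q1-q).max(),0);q=q1
        if show:print(p1,t1,a1,q,"err mm %.1f deg %.1f step %.2f"%(e*1000,np.degrees(r),mx))
    return q
E
python3 - <<'E'
from track import *
q0=np.array([-.0936,.1155,.0893,2.4498,.8214,.0013,.7277])
for hi in((30,15),(30,25),(25,35),(30,45),(30,60)):
    way=[([.3875,-.03,.3285],33,-.7),([.46,-.04,.30],*hi),([.475,-.04,.15],*hi),([.48,-.04,.05],*hi),([.48,-.04,.02],30,15),([.52,-.03,.02],32,15),([.63,0,.02],36,0)]
    print(hi);track(q0,way,10)
E
```

```text
(30, 15)
[0.46, -0.04, 0.3] 30 15 [ 0.67  0.4  -0.76  2.21  0.83  0.18  1.06] err mm 0.1 deg 0.0 step 0.14
[0.475, -0.04, 0.15] 30 15 [ 0.37  0.65 -0.35  2.18 -0.86  0.    2.83] err mm 27.0 deg 8.2 step 0.41
[0.48, -0.04, 0.05] 30 15 [ 0.37  0.87 -0.32  2.07 -0.79  0.    2.83] err mm 44.1 deg 14.2 step 0.41
[0.48, -0.04, 0.02] 30 15 [ 0.37  0.94 -0.32  2.04 -0.76  0.    2.83] err mm 48.2 deg 15.8 step 0.41
[0.52, -0.03, 0.02] 32 15 [ 0.33  0.96 -0.32  1.96 -0.79  0.    2.83] err mm 44.2 deg 15.1 step 0.41
[0.63, 0, 0.02] 36 0 [-0.07  0.99  0.03  1.75 -1.32  0.    2.83] err mm 36.1 deg 13.2 step 0.41
(30, 25)
[0.46, -0.04, 0.3] 30 25 [ 0.87  0.51 -1.04  2.16  0.83  0.3   1.26] err mm 0.1 deg 0.0 step 0.20
[0.475, -0.04, 0.15] 30 25 [ 0.5   0.7  -0.49  2.17 -0.63  0.    2.83] err mm 20.8 deg 6.3 step 0.41
[0.48, -0.04, 0.05] 30 25 [ 0.49  0.92 -0.44  2.07 -0.54  0.    2.83] err mm 37.4 deg 12.0 step 0.41
[0.48, -0.04, 0.02] 30 15 [ 0.37  0.94 -0.32  2.04 -0.76  0.    2.83] err mm 48.2 deg 15.8 step 0.41
[0.52, -0.03, 0.02] 32 15 [ 0.33  0.96 -0.32  1.96 -0.79  0.    2.83] err mm 44.2 d
[... 1221 characters left out ...]
p 0.35
[0.63, 0, 0.02] 36 0 [-0.07  0.99  0.03  1.75 -1.32  0.    2.83] err mm 36.1 deg 13.2 step 0.35
(30, 60)
[0.46, -0.04, 0.3] 30 60 [ 1.04  0.89 -1.53  1.92  0.75  0.82  1.92] err mm 0.1 deg 0.0 step 0.41
[0.475, -0.04, 0.15] 30 60 [ 0.89  1.03 -1.17  2.09  1.15  0.47  1.7 ] err mm 0.1 deg 0.0 step 0.41
[0.48, -0.04, 0.05] 30 60 [ 0.82  1.19 -0.98  2.12  1.68  0.36  1.31] err mm 0.1 deg 0.0 step 0.41
[0.48, -0.04, 0.02] 30 15 [ 0.72  1.49 -1.31  2.43  2.26  1.32 -0.03] err mm 0.1 deg 0.0 step 0.41
[0.52, -0.03, 0.02] 32 15 [ 0.7   1.5  -1.31  2.33  2.27  1.26  0.04] err mm 0.0 deg 0.0 step 0.41
[0.63, 0, 0.02] 36 0 [ 0.53  1.53 -1.34  2.04  2.28  1.36 -0.09] err mm 0.0 deg 0.0 step 0.41
```

```bash
python3 - <<'E'
from track import *
q0=np.array([-.0936,.1155,.0893,2.4498,.8214,.0013,.7277])
for w in(.003,.01,.03):
  for A in(60,75):
    way=[([.3875,-.03,.3285],33,-.7),([.44,-.06,.30],30,30),([.45,-.09,.30],30,A),([.46,-.09,.2],30,A),([.47,-.09,.1],30,A),([.48,-.09,.08],30,40),([.49,-.09,.06],30,15),([.485,-.085,.015],30,15),([.485,-.04,.015],30,15),([.52,-.03,.015],32,15),([.63,0,.015],36,0)]
    print(w,A);track(q0,way,10,w)
E
```

```text
0.003 60
[0.44, -0.06, 0.3] 30 30 [ 1.04  0.57 -1.21  2.16  0.8   0.37  1.42] err mm 0.0 deg 0.0 step 0.35
[0.45, -0.09, 0.3] 30 60 [ 1.14  0.92 -1.56  1.88  0.71  0.9   2.06] err mm 0.0 deg 0.0 step 0.35
[0.46, -0.09, 0.2] 30 60 [ 1.07  1.03 -1.35  2.    0.92  0.68  1.96] err mm 0.0 deg 0.0 step 0.35
[0.47, -0.09, 0.1] 30 60 [ 0.97  1.14 -1.11  2.06  1.21  0.47  1.81] err mm 0.0 deg 0.0 step 0.35
[0.48, -0.09, 0.08] 30 40 [ 0.95  1.2  -1.15  2.21  1.92  0.58  0.81] err mm 0.0 deg 0.0 step 0.35
[0.49, -0.09, 0.06] 30 15 [ 0.85  1.34 -1.28  2.35  2.17  1.07  0.12] err mm 0.0 deg 0.0 step 0.35
[0.485, -0.085, 0.015] 30 15 [ 0.83  1.45 -1.24  2.37  2.28  1.16  0.09] err mm 0.0 deg 0.0 step 0.35
[0.485, -0.04, 0.015] 30 15 [ 0.71  1.47 -1.26  2.42  2.29  1.27 -0.04] err mm 0.0 deg 0.0 step 0.35
[0.52, -0.03, 0.015] 32 15 [ 0.69  1.48 -1.26  2.33  2.3   1.23  0.  ] err mm 0.0 deg 0.0 step 0.35
[0.63, 0, 0.015] 36 0 [ 0.52  1.51 -1.29  2.04  2.29  1.32 -0.13] err mm 0.0 deg 0.0 step 0.35
0.003 75
[0.44, -0.06, 0.3] 30 30 [ 1.04  0.57 -1.21  2.16  0.8   0.37  1.42] err mm 0.0 deg 0.0 step 0
[... 4177 characters left out ...]
p 0.20
[0.47, -0.09, 0.1] 30 75 [ 0.99  1.24 -1.26  1.92  0.99  0.73  2.26] err mm 0.1 deg 0.0 step 0.20
[0.48, -0.09, 0.08] 30 40 [ 0.94  1.17 -1.09  2.19  1.89  0.52  0.84] err mm 2.4 deg 0.7 step 0.23
[0.49, -0.09, 0.06] 30 15 [ 0.85  1.33 -1.26  2.35  2.17  1.05  0.11] err mm 0.4 deg 0.1 step 0.23
[0.485, -0.085, 0.015] 30 15 [ 0.83  1.44 -1.22  2.37  2.29  1.14  0.07] err mm 0.1 deg 0.0 step 0.23
[0.485, -0.04, 0.015] 30 15 [ 0.71  1.46 -1.24  2.42  2.3   1.26 -0.06] err mm 0.1 deg 0.0 step 0.23
[0.52, -0.03, 0.015] 32 15 [ 0.69  1.47 -1.25  2.33  2.31  1.22 -0.01] err mm 0.0 deg 0.0 step 0.23
[0.63, 0, 0.015] 36 0 [ 0.52  1.5  -1.28  2.04  2.3   1.31 -0.14] err mm 0.1 deg 0.0 step 0.23
```

```bash
python3 - <<'E'
from go import *
np.set_printoptions(suppress=True)
r0=R.from_euler('xyz',[-3.1405,-.0003,3.1231])*R.from_rotvec([0,-.2*np.pi,0])
ra=R.from_euler('xyz',[3.1407,.5759,3.1273])
for p,r in(([.419,-.037,.231],r0),([.3875,-.03,.3285],ra)): print(inc(p,r,[.44,-.06,.30],rot(30,30)))
E
```

```text
(array([-0.579, -0.227, -0.432]), array([-0.0943,  0.0323, -0.1446]))
(array([-0.289, -0.293,  0.527]), array([-0.0892,  0.0163, -0.146 ]))
```

step_arm([
  [-0.2, -0.1, -0.2, -0.03, 0.01, -0.05, 0.3],
  [-0.4, -0.2, -0.43, -0.06, 0.02, -0.1, 0.3],
  [-0.58, -0.23, -0.43, -0.094, 0.032, -0.145, 0.3],
  [-0.58, -0.23, -0.43, -0.094, 0.032, -0.145, 0.3],
  [-0.58, -0.23, -0.43, -0.094, 0.032, -0.145, 0.3],
  [-0.58, -0.23, -0.43, -0.094, 0.032, -0.145, 0.3],
  [-0.58, -0.23, -0.43, -0.094, 0.032, -0.145, 0.3],
  [-0.58, -0.23, -0.43, -0.094, 0.032, -0.145, 0.3],
  [-0.58, -0.23, -0.43, -0.094, 0.032, -0.145, 0.3],
  [-0.58, -0.23, -0.43, -0.094, 0.032, -0.145, 0.3],
])

```text
t: 4.75
tool_pos: [0.4117, -0.0587, 0.3818]
tcp_rot: [-3.091, 0.493, -2.931]
wrist_force: [-0.1, -0.6, -0.6]
finger_gap: 0.3
grasp_force: 0.0
```

```bash
cat > st.py <<'E'
from h import *
np.set_printoptions(precision=4,suppress=True)
s=read_state();print(s["t"],s["q"],s["tool_pos"],s["wrist_force"],s["finger_gap"])
M=R.from_euler('xyz',s["tcp_rot"]).as_matrix();z=M[:,2]
print("tilt %.1f az %.1f yz %.3f"%(np.degrees(np.arccos(-z[2])),np.degrees(np.arctan2(z[1],z[0])),M[2,1]))
E
python3 st.py
```

```text
4.75 [ 1.0152  0.1507 -1.0093  2.1293  0.1347  0.442   1.7047] [ 0.4117 -0.0587  0.3818] [-0.0752 -0.6269 -0.5996] 0.2996013159529223
tilt 28.4 az 6.0 yz -0.045
```

step_arm([
  [0, 0, 0, 0, 0, 0, 0.3],
  [0, 0, 0, 0, 0, 0, 0.3],
  [0, 0, 0, 0, 0, 0, 0.3],
  [0, 0, 0, 0, 0, 0, 0.3],
])

```text
t: 5.08
tool_pos: [0.4112, -0.0591, 0.3804]
tcp_rot: [-3.089, 0.492, -2.932]
wrist_force: [-1.0, 0.9, 0.2]
finger_gap: 0.303
grasp_force: 0.0
```

```bash
python3 st.py
```

```text
5.0833 [ 1.0074  0.1508 -1.0022  2.1339  0.1416  0.4375  1.6964] [ 0.4112 -0.0591  0.3804] [-0.9552  0.9386  0.183 ] 0.3028830759614368
tilt 28.3 az 5.7 yz -0.046
```

```bash
cat > plan.py <<'E'
import sys
from h import *
from orient import rot
from go import inc
# plan.py x y z th az ... : from measured pose through waypoints
s=read_state();p=np.array(s["tool_pos"]);r=R.from_euler('xyz',s["tcp_rot"])
a=list(map(float,sys.argv[1:]))
for i in range(0,len(a),5):
    w=a[i:i+5];d,v=inc(p,r,w[:3],rot(w[3],w[4]));print(w,np.round(d,3).tolist(),np.round(v,4).tolist())
    p,r=np.array(w[:3]),rot(w[3],w[4])
E
python3 plan.py .44 -.08 .30 30 40 .45 -.09 .30 30 60
```

```text
[0.44, -0.08, 0.3, 30.0, 40.0] [0.17, -0.221, 0.834] [-0.092, -0.0134, -0.1356]
[0.45, -0.09, 0.3, 30.0, 60.0] [-0.011, -0.141, 0.006] [-0.0556, -0.0, -0.0962]
```

step_arm([
  [0, -0.05, 0.2, -0.02, 0, -0.03, 0.3],
  [0.05, -0.1, 0.4, -0.04, -0.01, -0.06, 0.3],
  [0.1, -0.15, 0.6, -0.06, -0.01, -0.09, 0.3],
  [0.17, -0.22, 0.83, -0.09, -0.013, -0.135, 0.3],
  [0.17, -0.22, 0.83, -0.09, -0.013, -0.135, 0.3],
  [0.17, -0.22, 0.83, -0.09, -0.013, -0.135, 0.3],
  [0.17, -0.22, 0.83, -0.09, -0.013, -0.135, 0.3],
  [0.17, -0.22, 0.83, -0.09, -0.013, -0.135, 0.3],
])

```text
t: 5.75
tool_pos: [0.4398, -0.0797, 0.3012]
tcp_rot: [-3.135, 0.521, -2.445]
wrist_force: [0.4, 0.5, -0.6]
finger_gap: 0.298
grasp_force: 0.0
```

```bash
python3 st.py; python3 plan.py .46 -.09 .24 30 60
```

```text
5.75 [ 1.1139  0.5478 -1.149   2.0984  0.3122  0.4264  2.1294] [ 0.4398 -0.0797  0.3012] [ 0.4102  0.4627 -0.5677] 0.29757634177890646
tilt 29.8 az 39.1 yz -0.006
[0.46, -0.09, 0.24, 30.0, 60.0] [0.227, -0.204, 0.576] [-0.0579, -0.0012, -0.0969]
```

step_arm([
  [0.05, -0.05, 0.15, -0.015, 0, -0.025, 0.3],
  [0.1, -0.1, 0.3, -0.03, 0, -0.05, 0.3],
  [0.16, -0.15, 0.45, -0.045, 0, -0.075, 0.3],
  [0.23, -0.2, 0.58, -0.058, 0, -0.097, 0.3],
  [0.23, -0.2, 0.58, -0.058, 0, -0.097, 0.3],
  [0.23, -0.2, 0.58, -0.058, 0, -0.097, 0.3],
])

```text
t: 6.25
tool_pos: [0.4598, -0.0898, 0.2395]
tcp_rot: [3.14, 0.521, -2.096]
wrist_force: [-0.2, 0.3, 0.3]
finger_gap: 0.297
grasp_force: 0.0
```

```bash
python3 st.py; python3 plan.py .465 -.09 .16 30 60 .47 -.09 .1 30 60
python3 - <<'E'
from track import *
from bench import read_state
s=read_state()
track(np.array(s["q"]),[(s["tool_pos"],30,60),([.465,-.09,.16],30,60),([.47,-.09,.1],30,60),([.48,-.09,.08],30,40),([.49,-.09,.06],30,15),([.485,-.085,.015],30,15)],20,.01)
E
```

```text
6.25 [ 1.0699  0.807  -1.1802  1.9679  0.4596  0.6035  2.3843] [ 0.4598 -0.0898  0.2395] [-0.1807  0.2975  0.3172] 0.2969712981259334
tilt 29.8 az 60.1 yz 0.002
[0.465, -0.09, 0.16, 30.0, 60.0] [0.374, -0.048, 0.702] [0.0004, -0.0009, -0.0004]
[0.47, -0.09, 0.1, 30.0, 60.0] [0.278, -0.043, 0.532] [0.0, 0.0, 0.0]
[0.465, -0.09, 0.16] 30 60 [ 0.94  0.92 -0.97  2.03  0.6   0.37  2.34] err mm 0.0 deg 0.0 step 0.04
[0.47, -0.09, 0.1] 30 60 [ 0.86  0.99 -0.81  2.07  0.68  0.21  2.32] err mm 0.0 deg 0.0 step 0.04
[0.48, -0.09, 0.08] 30 40 [ 0.72  0.94 -0.59  2.1  -0.15  0.    2.83] err mm 12.3 deg 3.9 step 0.17
[0.49, -0.09, 0.06] 30 15 [ 0.52  0.88 -0.39  2.05 -0.66  0.    2.83] err mm 35.6 deg 11.6 step 0.17
[0.485, -0.085, 0.015] 30 15 [ 0.52  0.98 -0.38  2.01 -0.63  0.    2.83] err mm 43.1 deg 14.3 step 0.17
```

```bash
python3 - <<'E'
from track import *
from bench import read_state
s=read_state()
for T in(35,45,55):
  for A in(60,75,90):
    for y in(-.12,):
      print(T,A)
      q=track(np.array(s["q"]),[(s["tool_pos"],30,60),([.46,-.11,.24],T,A),([.48,y,.12],T,A),([.5,y,.08],T,45)],15,.01,False)
      track(q,[([.5,y,.08],T,45),([.50,y,.06],33,15),([.485,-.085,.015],30,15)],15,.01)
E
```

```text
35 60
[0.5, -0.12, 0.06] 33 15 [ 0.66  0.93 -0.48  2.02 -0.55  0.    2.83] err mm 35.1 deg 11.6 step 0.24
[0.485, -0.085, 0.015] 30 15 [ 0.52  0.98 -0.38  2.01 -0.63  0.    2.83] err mm 43.1 deg 14.3 step 0.24
35 75
[0.5, -0.12, 0.06] 33 15 [ 0.66  0.93 -0.48  2.02 -0.55  0.    2.83] err mm 35.1 deg 11.6 step 0.26
[0.485, -0.085, 0.015] 30 15 [ 0.52  0.98 -0.38  2.01 -0.63  0.    2.83] err mm 43.1 deg 14.3 step 0.26
35 90
[0.5, -0.12, 0.06] 33 15 [ 0.66  0.93 -0.48  2.02 -0.55  0.    2.83] err mm 35.1 deg 11.6 step 0.26
[0.485, -0.085, 0.015] 30 15 [ 0.52  0.98 -0.38  2.01 -0.63  0.    2.83] err mm 43.1 deg 14.3 step 0.26
45 60
[0.5, -0.12, 0.06] 33 15 [ 0.66  0.93 -0.48  2.02 -0.55  0.    2.83] err mm 35.1 deg 11.6 step 0.13
[0.485, -0.085, 0.015] 30 15 [ 0.52  0.98 -0.38  2.01 -0.63  0.    2.83] err mm 43.1 deg 14.3 step 0.13
45 75
[0.5, -0.12, 0.06] 33 15 [ 0.66  0.93 -0.48  2.02 -0.55  0.    2.83] err mm 35.1 deg 11.6 step 0.23
[0.485, -0.085, 0.015] 30 15 [ 0.52  0.98 -0.38  2.01 -0.63  0.    2.83] err mm 43.1 deg 14.3 step 0.23
45 90
[0.5, -0.12, 0.06] 33 15 [ 0.66  0.93 -0.48  2.02 -0.55  0.    2.83] err mm 35.1 deg 11.6 step 0.29
[0.485, -0.085, 0.015] 30 15 [ 0.52  0.98 -0.38  2.01 -0.63  0.    2.83] err mm 43.1 deg 14.3 step 0.29
55 60
[0.5, -0.12, 0.06] 33 15 [ 0.66  0.93 -0.48  2.02 -0.55  0.    2.83] err mm 35.1 deg 11.6 step 0.07
[0.485, -0.085, 0.015] 30 15 [ 0.52  0.98 -0.38  2.01 -0.63  0.    2.83] err mm 43.1 deg 14.3 step 0.07
55 75
[0.5, -0.12, 0.06] 33 15 [ 0.66  0.93 -0.48  2.02 -0.55  0.    2.83] err mm 35.1 deg 11.6 step 0.15
[0.485, -0.085, 0.015] 30 15 [ 0.52  0.98 -0.38  2.01 -0.63  0.    2.83] err mm 43.1 deg 14.3 step 0.15
55 90
[0.5, -0.12, 0.06] 33 15 [ 0.66  0.93 -0.48  2.02 -0.55  0.    2.83] err mm 35.1 deg 11.6 step 0.34
[0.485, -0.085, 0.015] 30 15 [ 0.52  0.98 -0.38  2.01 -0.63  0.    2.83] err mm 43.1 deg 14.3 step 0.34
```

```bash
cat > jp.py <<'E'
from track import *
from h import read_state
def rows(g,n,k):
    s=read_state();q=np.array(s["q"]);p=np.array(s["tool_pos"]);r=R.from_euler('xyz',s["tcp_rot"])
    x0,T0=fk2(q);out=[]
    for i in range(1,n+1):
        x,T=fk2(q+(g-q)*i/n); d=T0.inv().apply(x-x0)/.1;v=(T0.inv()*T).as_rotvec()/np.pi
        if i<=k: print([*np.round(d,2).tolist(),*np.round(v,3).tolist(),.3],x)
    return
E
python3 - <<'E'
from jp import *
g=np.array([.83,1.45,-1.24,2.37,2.28,1.16,.09])
g=track(g,[([.485,-.085,.015],30,15),([.49,-.12,.12],30,15)],10,.01);np.save("g.npy",g)
s=read_state();q=np.array(s["q"]);print("model err",fk2(q)[0]-s["tool_pos"])
for i in range(0,21,2):
    x,T=fk2(q+(g-q)*i/20);z=T.as_matrix()[:,2];print(x,z,T.as_matrix()[:,0])
E
```

```text
[0.49, -0.12, 0.12] 30 15 [ 0.95  1.18 -1.32  2.29  1.98  0.91  0.28] err mm 0.0 deg 0.0 step 0.04
model err [-0.01 -0.    0.01]
[ 0.45 -0.09  0.25] [ 0.25  0.43 -0.87] [-0.44 -0.75 -0.5 ]
[ 0.43 -0.1   0.22] [ 0.2   0.39 -0.9 ] [-0.51 -0.74 -0.44]
[ 0.42 -0.11  0.2 ] [ 0.17  0.34 -0.92] [-0.58 -0.72 -0.38]
[ 0.42 -0.12  0.18] [ 0.16  0.29 -0.94] [-0.64 -0.7  -0.33]
[ 0.42 -0.12  0.16] [ 0.16  0.25 -0.96] [-0.69 -0.66 -0.29]
[ 0.42 -0.13  0.15] [ 0.19  0.2  -0.96] [-0.74 -0.61 -0.27]
[ 0.43 -0.14  0.14] [ 0.22  0.16 -0.96] [-0.78 -0.56 -0.28]
[ 0.44 -0.14  0.13] [ 0.27  0.14 -0.95] [-0.82 -0.49 -0.3 ]
[ 0.46 -0.14  0.12] [ 0.34  0.12 -0.93] [-0.84 -0.41 -0.35]
[ 0.47 -0.13  0.12] [ 0.41  0.12 -0.91] [-0.85 -0.32 -0.42]
[ 0.49 -0.12  0.12] [ 0.48  0.13 -0.87] [-0.84 -0.22 -0.5 ]
```

```bash
cat > refit.py <<'E'
from k import D,np,R
D=D+[([1.0152,.1507,-1.0093,2.1293,.1347,.442,1.7047],[.4117,-.0587,.3818],0),([1.0074,.1508,-1.0022,2.1339,.1416,.4375,1.6964],[.4112,-.0591,.3804],0),
([1.1139,.5478,-1.149,2.0984,.3122,.4264,2.1294],[.4398,-.0797,.3012],0),([1.0699,.807,-1.1802,1.9679,.4596,.6035,2.3843],[.4598,-.0898,.2395],0)]
SG=[-1,1,-1,1,-1,1,-1]
A=[];b=[]
for q,x,e in D:
    T=R.identity();B=[np.eye(3)]
    for a,s,v in zip('zyzyzyz',SG,q):
        T=T*R.from_euler(a,s*v);B.append(T.as_matrix())
    A.append(np.hstack(B));b+=[*x]
A=np.vstack(A);b=np.array(b)
p0=np.zeros(24);p0[2]=.3;p0[11]=.45;p0[17]=.33;p0[23]=.28
lam=1e-3
for lam in(1e-2,3e-3):
    M=np.vstack([A,lam*np.eye(24)]);o=p0+np.linalg.lstsq(M,np.r_[b-A@p0,np.zeros(24)],rcond=None)[0]
    print(np.round(o.reshape(8,3),3),np.abs(A@o-b).max())
np.save("P.npy",o)
E
python3 refit.py
python3 - <<'E'
s=open('ik.py').read()
i=s.index("def fk2");j=s.index("def ik(")
s=s[:i]+'''O=np.load("P.npy").reshape(8,3)
def fk2(q):
    T=R.identity();X=O[0].copy()
    for a,s,v,o in zip('zyzyzyz',SG,q,O[1:]):
        T=T*R.from_euler(a,s*v);X=X+T.apply(o)
    return X,T*R.from_euler('z',1.571)
'''+s[j:]
open('ik.py','w').write(s)
E
python3 - <<'E'
from jp import *
g=np.load("g.npy")
g=track(g,[([.485,-.12,.12],30,15),([.49,-.12,.12],30,15)],3,.01)
track(g,[([.49,-.12,.12],30,15),([.485,-.085,.015],30,15),([.485,-.04,.015],30,15),([.52,-.03,.015],32,15),([.63,0,.015],36,0)],8,.01)
np.save("g.npy",g);rows(g,16,9)
E
```

```text
[[ 0.    -0.     0.307]
 [-0.001 -0.005  0.007]
 [ 0.    -0.005  0.035]
 [ 0.001 -0.011  0.485]
 [ 0.    -0.011 -0.02 ]
 [-0.    -0.     0.31 ]
 [-0.    -0.     0.014]
 [-0.     0.001  0.294]] 0.00011090909633221235
[[ 0.    -0.     0.307]
 [-0.001 -0.005  0.007]
 [ 0.    -0.005  0.035]
 [ 0.001 -0.011  0.485]
 [ 0.    -0.011 -0.02 ]
 [-0.    -0.     0.31 ]
 [-0.    -0.     0.014]
 [-0.     0.     0.294]] 0.00010717077261768182
[0.49, -0.12, 0.12] 30 15 [ 0.98  1.14 -1.34  2.31  1.94  0.89  0.29] err mm 0.0 deg 0.0 step 0.05
[0.485, -0.085, 0.015] 30 15 [ 0.86  1.42 -1.27  2.4   2.24  1.16  0.1 ] err mm 0.0 deg 0.0 step 0.04
[0.485, -0.04, 0.015] 30 15 [ 0.73  1.44 -1.3   2.44  2.24  1.28 -0.03] err mm 0.0 deg 0.0 step 0.04
[0.52, -0.03, 0.015] 32 15 [ 0.72  1.45 -1.3   2.36  2.26  1.24  0.01] err mm 0.0 deg 0.0 step 0.04
[0.63, 0, 0.015] 36 0 [ 0.54  1.49 -1.33  2.08  2.26  1.35 -0.11] err mm 0.0 deg 0.0 step 0.04
[0.15, 0.06, 0.09, -0.003, 0.013, 0.014, 0.3] [ 0.45 -0.09  0.22]
[0.28, 0.11, 0.18, -0.004, 0.026, 0.028, 0.3] [ 0.44 -0.1   0.21]
[0.42, 0.14, 0.25, -0.003, 0.037, 0.042, 0.3] [ 0.44 -0.1   0.2 ]
[0.54, 0.16, 0.33, 0.001, 0.048, 0.055, 0.3] [ 0.43 -0.11  0.18]
[0.65, 0.16, 0.4, 0.007, 0.057, 0.068, 0.3] [ 0.43 -0.11  0.17]
[0.75, 0.14, 0.46, 0.014, 0.065, 0.081, 0.3] [ 0.43 -0.12  0.16]
[0.83, 0.12, 0.53, 0.024, 0.07, 0.094, 0.3] [ 0.43 -0.12  0.15]
[0.9, 0.08, 0.59, 0.034, 0.073, 0.107, 0.3] [ 0.43 -0.13  0.14]
[0.94, 0.03, 0.65, 0.046, 0.074, 0.12, 0.3] [ 0.43 -0.13  0.14]
```

Excellent: the model is now exact to 0.1 mm. I'll follow the joint path.

step_arm([
  [0.15, 0.06, 0.09, -0.003, 0.013, 0.014, 0.3],
  [0.28, 0.11, 0.18, -0.004, 0.026, 0.028, 0.3],
  [0.42, 0.14, 0.25, -0.003, 0.037, 0.042, 0.3],
  [0.54, 0.16, 0.33, 0.001, 0.048, 0.055, 0.3],
  [0.65, 0.16, 0.4, 0.007, 0.057, 0.068, 0.3],
  [0.75, 0.14, 0.46, 0.014, 0.065, 0.081, 0.3],
  [0.83, 0.12, 0.53, 0.024, 0.07, 0.094, 0.3],
  [0.9, 0.08, 0.59, 0.034, 0.073, 0.107, 0.3],
  [0.94, 0.03, 0.65, 0.046, 0.074, 0.12, 0.3],
])

```text
t: 7.0
tool_pos: [0.4327, -0.1319, 0.1379]
tcp_rot: [3.129, 0.284, -2.505]
wrist_force: [0.7, 1.6, -0.7]
finger_gap: 0.303
grasp_force: 0.0
```

```bash
python3 st.py; python3 - <<'E'
from jp import *
rows(np.load("g.npy"),10,10)
E
```

```text
7.0 [ 0.7027  0.7301 -0.539   2.1725  0.6388  0.1896  1.8994] [ 0.4327 -0.1319  0.1379] [ 0.736   1.5573 -0.7186] 0.3027286196249219
tilt 16.3 az 39.0 yz 0.012
[0.11, 0.22, 0.11, -0.019, 0.013, 0.004, 0.3] [ 0.41 -0.12  0.12]
[0.21, 0.37, 0.2, -0.03, 0.024, 0.008, 0.3] [ 0.4  -0.11  0.11]
[0.29, 0.45, 0.27, -0.034, 0.032, 0.012, 0.3] [ 0.39 -0.11  0.1 ]
[0.34, 0.48, 0.33, -0.032, 0.037, 0.017, 0.3] [ 0.39 -0.11  0.1 ]
[0.34, 0.44, 0.39, -0.024, 0.036, 0.024, 0.3] [ 0.39 -0.11  0.09]
[0.29, 0.37, 0.44, -0.012, 0.028, 0.033, 0.3] [ 0.4  -0.11  0.09]
[0.18, 0.25, 0.47, 0.003, 0.013, 0.046, 0.3] [ 0.41 -0.11  0.09]
[0.01, 0.1, 0.47, 0.02, -0.009, 0.062, 0.3] [ 0.44 -0.12  0.09]
[-0.21, -0.06, 0.42, 0.036, -0.039, 0.083, 0.3] [ 0.46 -0.12  0.1 ]
[-0.46, -0.25, 0.32, 0.051, -0.076, 0.109, 0.3] [ 0.49 -0.12  0.12]
```

```bash
cat > tr2.py <<'E'
from go import *
from h import read_state
np.set_printoptions(precision=2,suppress=True)
def tr(q,way,n=12,w=.01,b=1.):
    for a0,a1 in zip(way[:-1],way[1:]):
        a0=np.array(a0,float);a1=np.array(a1,float);mx=0
        for i in range(1,n+1):
            a=a0+(a1-a0)*i/n;qr=q.copy();qr[2]*=b
            q1,e,r=ik(a[:3],rot(a[3],a[4],0,a[5]),qr,w);mx=max(mx,np.abs(q1-q).max());q=q1
        print(a1,q,"err %.1f %.1f step %.2f"%(e*1000,np.degrees(r),mx))
    return q
E
python3 - <<'E'
from tr2 import *
s=read_state();q=np.array(s["q"])
for A in(90,110,130):
  for b in(1,.7):
    print(A,b)
    tr(q,[(*s["tool_pos"],16,39,0),(.45,-.12,.14,30,A,A),(.46,-.12,.08,30,A,A),(.48,-.12,.06,30,60,60),(.49,-.12,.05,30,15,0),(.485,-.085,.015,30,15,0),(.485,-.04,.015,30,15,0),(.63,0,.015,36,0,0)],12,.01,b)
E
```

```text
90 1
[ 0.45 -0.12  0.14 30.   90.   90.  ] [ 0.89  0.95 -0.79  1.79  0.17  0.76  1.74] err 0.0 0.0 step 0.06
[ 0.46 -0.12  0.08 30.   90.   90.  ] [ 0.85  1.05 -0.74  1.78  0.22  0.67  1.74] err 0.0 0.0 step 0.01
[ 0.48 -0.12  0.06 30.   60.   60.  ] [ 0.86  1.04 -0.69  2.    0.3   0.2   1.75] err 0.0 0.0 step 0.04
[ 0.49 -0.12  0.05 30.   15.    0.  ] [ 0.64  0.92 -0.43  2.05 -0.29  0.    2.56] err 33.6 11.3 step 0.15
[ 0.48 -0.09  0.01 30.   15.    0.  ] [ 0.54  0.98 -0.39  2.03 -0.61  0.    2.83] err 43.0 14.7 step 0.15
[ 0.48 -0.04  0.01 30.   15.    0.  ] [ 0.39  0.95 -0.33  2.03 -0.74  0.    2.83] err 47.7 16.2 step 0.01
[ 0.63  0.    0.01 36.    0.    0.  ] [-0.07  1.01  0.03  1.75 -1.32  0.    2.83] err 37.8 14.1 step 0.05
90 0.7
[ 0.45 -0.12  0.14 30.   90.   90.  ] [ 0.71  0.86 -0.42  1.79 -0.24  0.76  2.15] err 0.0 0.0 step 0.08
[ 0.46 -0.12  0.08 30.   90.   90.  ] [ 0.56  0.95 -0.15  1.79 -0.53  0.72  2.48] err 0.0 0.0 step 0.04
[ 0.48 -0.12  0.06 30.   60.   60.  ] [ 0.72  0.98 -0.41  2.   -0.79  0.26  2.83] err 0.1 0.0 step 0.06
[ 0.49 -0.12  0.05 30.   15.    0.  ] [ 
[... 2703 characters left out ...]
.43  0.92 -0.15  1.53 -0.16  1.16  1.98] err 0.1 0.0 step 0.10
[  0.46  -0.12   0.08  30.   130.   130.  ] [ 0.37  1.02 -0.03  1.52 -0.26  1.08  2.09] err 0.0 0.0 step 0.02
[ 0.48 -0.12  0.06 30.   60.   60.  ] [ 0.74  0.98 -0.44  2.   -0.72  0.24  2.76] err 0.1 0.0 step 0.11
[ 0.49 -0.12  0.05 30.   15.    0.  ] [ 0.64  0.92 -0.43  2.05 -0.56  0.    2.83] err 33.5 11.3 step 0.08
[ 0.48 -0.09  0.01 30.   15.    0.  ] [ 0.54  0.98 -0.39  2.03 -0.61  0.    2.83] err 43.0 14.7 step 0.01
[ 0.48 -0.04  0.01 30.   15.    0.  ] [ 0.39  0.95 -0.33  2.03 -0.74  0.    2.83] err 47.7 16.2 step 0.01
[ 0.63  0.    0.01 36.    0.    0.  ] [-0.07  1.01  0.03  1.75 -1.32  0.    2.83] err 37.8 14.1 step 0.05
```

```bash
python3 - <<'E'
from tr2 import *
s=read_state();q=np.array(s["q"])
for A in(-90,-120):
  for b in(1,.7):
   for rf in(0,1):
    print(A,b,rf)
    tr(q,[(*s["tool_pos"],16,39,0),(.42,-.13,.2,5,0,0),(.42,-.13,.2,30,A,A*rf),(.44,-.13,.12,30,A,A*rf),(.46,-.13,.10,30,-60,-60*rf),(.48,-.12,.08,30,-20,0),(.485,-.09,.05,30,0,0),(.485,-.085,.015,30,15,0),(.485,-.04,.015,30,15,0),(.63,0,.015,36,0,0)],12,.01,b)
E
```

```text
-90 1 0
[ 0.42 -0.13  0.2   5.    0.    0.  ] [ 0.44  0.55 -0.32  2.07  0.33  0.48  1.45] err 0.0 0.0 step 0.04
[  0.42  -0.13   0.2   30.   -90.     0.  ] [-0.6   0.81  0.89  2.13 -0.21  0.39  0.28] err 0.1 0.0 step 0.13
[  0.44  -0.13   0.12  30.   -90.     0.  ] [-0.51  0.96  0.74  2.13 -0.29  0.22  0.26] err 0.0 0.0 step 0.01
[  0.46  -0.13   0.1   30.   -60.     0.  ] [-0.42  0.91  0.6   2.18 -0.34  0.    0.79] err 17.7 5.6 step 0.10
[  0.48  -0.12   0.08  30.   -20.     0.  ] [ 0.03  0.78  0.14  2.1  -1.32  0.    2.65] err 42.5 14.0 step 0.17
[ 0.48 -0.09  0.05 30.    0.    0.  ] [ 0.31  0.84 -0.18  2.06 -1.03  0.    2.83] err 46.1 15.5 step 0.12
[ 0.48 -0.09  0.01 30.   15.    0.  ] [ 0.54  0.98 -0.39  2.03 -0.61  0.    2.83] err 43.0 14.7 step 0.04
[ 0.48 -0.04  0.01 30.   15.    0.  ] [ 0.39  0.95 -0.33  2.03 -0.74  0.    2.83] err 47.7 16.2 step 0.01
[ 0.63  0.    0.01 36.    0.    0.  ] [-0.07  1.01  0.03  1.75 -1.32  0.    2.83] err 37.8 14.1 step 0.05
-90 1 1
[ 0.42 -0.13  0.2   5.    0.    0.  ] [ 0.44  0.55 -0.32  2.07  0.33  0.48  1.45] err 0.0 0.0 step 0.04
[  0.42  
[... 6069 characters left out ...]
-0.11  0.87  0.07  1.85  0.54  0.8   1.07] err 0.0 0.0 step 0.03
[  0.46  -0.13   0.1   30.   -60.   -60.  ] [-0.05  0.84 -0.06  2.32  1.99  0.58 -0.52] err 0.2 0.1 step 0.82
[  0.48  -0.12   0.08  30.   -20.     0.  ] [ 0.32  0.92 -0.38  2.45  2.58  0.82 -1.25] err 2.7 0.5 step 0.09
[ 0.48 -0.09  0.05 30.    0.    0.  ] [ 0.43  1.02 -0.47  2.45  2.79  0.84 -0.99] err 2.7 0.5 step 0.03
[ 0.48 -0.09  0.01 30.   15.    0.  ] [ 0.37  1.09 -0.19  2.41  3.3   0.8  -1.12] err 0.0 0.0 step 0.05
[ 0.48 -0.04  0.01 30.   15.    0.  ] [ 0.2   1.1  -0.11  2.45  3.3   0.88 -1.26] err 1.3 0.2 step 0.02
[ 0.63  0.    0.01 36.    0.    0.  ] [-0.05  1.09 -0.03  2.09  3.05  0.67 -1.53] err 0.0 0.0 step 0.03
```

```bash
python3 - <<'E'
from tr2 import *
s=read_state();q=np.array(s["q"])
for T,z,x in((40,.1,.43),(45,.06,.43),(45,.06,.47)):
  for b in(1,.85):
    print(T,z,x,b)
    tr(q,[(*s["tool_pos"],16,39,0),(.42,-.14,.16,5,0,0),(x,-.16,.12,30,-120,-120),(x,-.16,z,T,-120,-120),(x,-.16,z,T,-90,-90),(x+.02,-.16,z,T,-60,-60),(.49,-.14,z,35,-30,-15),(.49,-.11,z,30,0,0),(.485,-.085,.015,30,15,0)],12,.01,b)
E
```

```text
40 0.1 0.43 1
[ 0.42 -0.14  0.16  5.    0.    0.  ] [ 0.41  0.63 -0.24  2.12  0.36  0.34  1.46] err 0.0 0.0 step 0.04
[   0.43   -0.16    0.12   30.   -120.   -120.  ] [-0.21  0.9   0.38  1.89  0.29  0.65  1.39] err 0.1 0.0 step 0.15
[   0.43   -0.16    0.1    40.   -120.   -120.  ] [-0.32  1.03  0.46  1.83  0.31  0.73  1.3 ] err 0.0 0.0 step 0.01
[  0.43  -0.16   0.1   40.   -90.   -90.  ] [-0.54  1.09  0.75  2.18  0.39  0.11  1.08] err 0.0 0.0 step 0.06
[  0.45  -0.16   0.1   40.   -60.   -60.  ] [-0.54  1.02  0.77  2.17 -0.33  0.    1.74] err 32.7 10.4 step 0.14
[  0.49  -0.14   0.1   35.   -30.   -15.  ] [-0.15  0.79  0.36  2.09 -1.46  0.    2.81] err 44.1 14.6 step 0.15
[ 0.49 -0.11  0.1  30.    0.    0.  ] [ 0.38  0.75 -0.21  2.1  -1.    0.    2.83] err 35.8 11.8 step 0.05
[ 0.48 -0.09  0.01 30.   15.    0.  ] [ 0.54  0.98 -0.39  2.03 -0.61  0.    2.83] err 43.0 14.7 step 0.03
40 0.1 0.43 0.85
[ 0.42 -0.14  0.16  5.    0.    0.  ] [ 0.37  0.63 -0.18  2.12  0.26  0.33  1.56] err 0.0 0.0 step 0.04
[   0.43   -0.16    0.12   30.   -120.   -120.  ] [-0.23  0.9   0.41  1.89  0.25  0
[... 3588 characters left out ...]
.27  0.76  1.41] err 0.1 0.0 step 0.16
[   0.47   -0.16    0.06   45.   -120.   -120.  ] [-0.24  1.13  0.28  1.64  0.48  0.92  1.11] err 0.0 0.0 step 0.03
[  0.47  -0.16   0.06  45.   -90.   -90.  ] [-0.47  1.15  0.53  2.03  0.99  0.35  0.39] err 0.2 0.1 step 0.08
[  0.49  -0.16   0.06  45.   -60.   -60.  ] [-0.6   1.22  0.82  2.06  0.96  0.    0.29] err 32.0 10.8 step 0.14
[  0.49  -0.14   0.06  35.   -30.   -15.  ] [-0.15  0.87  0.35  2.05 -0.76  0.    2.08] err 50.1 17.0 step 0.23
[ 0.49 -0.11  0.06 30.    0.    0.  ] [ 0.38  0.83 -0.21  2.06 -0.98  0.    2.83] err 42.1 14.1 step 0.22
[ 0.48 -0.09  0.01 30.   15.    0.  ] [ 0.54  0.98 -0.39  2.03 -0.61  0.    2.83] err 43.0 14.7 step 0.03
```

```bash
cat > sim.py <<'E'
from go import *
np.set_printoptions(precision=3,suppress=True)
def pose(q):return fk2(q)
def follow(q,x0,r0,rows,bias=None,k=0.,sub=4,speed=True):
    V=.7*np.array([1.89,1.89,2.57,2.57,3.01,3.01,3.01])/12/sub
    for row in rows:
        xt=x0+r0.apply(np.array(row[:3])*.1);rt=r0*R.from_rotvec(np.array(row[3:6])*np.pi)
        for _ in range(sub):
            x,T=fk2(q);e=np.r_[xt-x,(rt*T.inv()).as_rotvec()]
            J=np.zeros((6,7));h=1e-5
            for i in range(7):
                d=q.copy();d[i]+=h;X,TT=fk2(d);J[:3,i]=(X-x)/h;J[3:,i]=(TT*T.inv()).as_rotvec()/h
            W=np.diag([1,1,1,.3,.3,.3]);Jw=W@J;lam=.01
            Ji=Jw.T@np.linalg.inv(Jw@Jw.T+lam**2*np.eye(6))
            dq=Ji@(W@e)
            if bias is not None: dq+=(np.eye(7)-Ji@Jw)@(k*(bias-q))
            dq*=min(1,1/np.max(np.abs(dq)/V))
            q=np.clip(q+dq,LO,HI)
    return q
E
python3 - <<'E'
from sim import *
A=np.array([1.1139,.5478,-1.149,2.0984,.3122,.4264,2.1294]);B=np.array([1.0699,.807,-1.1802,1.9679,.4596,.6035,2.3843])
C=np.array([.7027,.7301,-.539,2.1725,.6388,.1896,1.8994])
r1=[[.05,-.05,.15,-.015,0,-.025],[.1,-.1,.3,-.03,0,-.05],[.16,-.15,.45,-.045,0,-.075]]+3*[[.23,-.2,.58,-.058,0,-.097]]
r2=[[.15,.06,.09,-.003,.013,.014],[.28,.11,.18,-.004,.026,.028],[.42,.14,.25,-.003,.037,.042],[.54,.16,.33,.001,.048,.055],[.65,.16,.4,.007,.057,.068],[.75,.14,.46,.014,.065,.081],[.83,.12,.53,.024,.07,.094],[.9,.08,.59,.034,.073,.107],[.94,.03,.65,.046,.074,.12]]
P=np.array([-.075*0-1.229,.707,-.028,1.485,.022,.951,-.075])
for n,a,r,b in(("1",A,r1,B),("2",B,r2,C)):
    x,T=fk2(a);print(n,"real",b)
    print("  minnorm",follow(a.copy(),x,T,r))
    for nm,bi in(("home",np.array([-1.229,.707,-.028,1.485,.022,.951,-.075])),("mid",(LO+HI)/2),("zero",np.zeros(7))):
        for k in(.02,.1): print("  ",nm,k,follow(a.copy(),x,T,r,bi,k))
E
```

```text
1 real [ 1.07   0.807 -1.18   1.968  0.46   0.604  2.384]
  minnorm [ 1.069  0.806 -1.179  1.969  0.459  0.602  2.386]
   home 0.02 [ 1.092  0.841 -1.252  1.968  0.555  0.639  2.285]
   home 0.1 [ 1.12   0.902 -1.368  1.968  0.689  0.711  2.14 ]
   mid 0.02 [ 1.127  0.923 -1.405  1.968  0.728  0.737  2.1  ]
   mid 0.1 [ 1.15   1.05  -1.57   1.968  0.909  0.912  1.896]
   zero 0.02 [ 1.082  0.826 -1.22   1.969  0.514  0.622  2.328]
   zero 0.1 [ 1.092  0.842 -1.255  1.968  0.558  0.64   2.28 ]
2 real [ 0.703  0.73  -0.539  2.172  0.639  0.19   1.899]
  minnorm [ 0.701  0.734 -0.54   2.17   0.631  0.194  1.909]
   home 0.02 [ 0.736  0.746 -0.604  2.169  0.787  0.227  1.75 ]
   home 0.1 [ 0.768  0.76  -0.665  2.168  0.902  0.263  1.631]
   mid 0.02 [ 0.869  0.818 -0.869  2.165  1.122  0.407  1.401]
   mid 0.1 [ 0.957  0.899 -1.079  2.163  1.236  0.582  1.274]
   zero 0.02 [ 0.725  0.742 -0.583  2.169  0.742  0.216  1.796]
   zero 0.1 [ 0.749  0.752 -0.63   2.169  0.84   0.241  1.695]
```

```bash
cat > fast.py <<'E'
import numpy as np
from orient import rot,R,LO,HI,SG,O
AX=[2,1,2,1,2,1,2]
def rm(a,v):
    c,s=np.cos(v),np.sin(v)
    return np.array([[c,-s,0],[s,c,0],[0,0,1]]) if a==2 else np.array([[c,0,s],[0,1,0],[-s,0,c]])
RZ=rm(2,1.571)
def fkj(q):
    T=np.eye(3);X=O[0].copy();ps=[];zs=[]
    for a,s,v,o in zip(AX,SG,q,O[1:]):
        ps.append(X);zs.append(s*T[:,a]);T=T@rm(a,s*v);X=X+T@o
    J=np.vstack([np.cross(zs,X-np.array(ps)).T,np.array(zs).T]);return X,T@RZ,J
W=np.diag([1,1,1,.3,.3,.3])
def rv(M):
    v=np.array([M[2,1]-M[1,2],M[0,2]-M[2,0],M[1,0]-M[0,1]])/2;s=np.linalg.norm(v);c=(np.trace(M)-1)/2
    return v*(np.arctan2(s,c)/s if s>1e-9 else 1)
V=.7*np.array([1.89,1.89,2.57,2.57,3.01,3.01,3.01])/12/2
def step(q,xt,rt,k=2,lam=.01):
    for _ in range(k):
        x,T,J=fkj(q);e=np.r_[xt-x,rv(rt@T.T)];Jw=W@J
        dq=Jw.T@np.linalg.solve(Jw@Jw.T+lam**2*np.eye(6),W@e)
        dq*=min(1,1/max(1e-9,np.max(np.abs(dq)/V)));q=np.clip(q+dq,LO,HI)
    return q
def leg(q,x1,R1,n=12,rec=None):
    x0,T0,_=fkj(q);r0=R.from_matrix(T0);w=(r0.inv()*R1).as_rotvec();n=max(n,int(np.degrees(np.linalg.norm(w))/6)+3)
    f=np.minimum(1,np.arange(1,n+1)/(n-2));Rs=(r0*R.from_rotvec(f[:,None]*w)).as_matrix()
    for s,M in zip(f,Rs):
        q=step(q,x0+(x1-x0)*s,M)
        if rec is not None:rec.append(q)
    return q
def err(q,x1,R1):
    x,T,_=fkj(q);return np.linalg.norm(x-x1)*1000,np.degrees(np.linalg.norm(rv(R1.as_matrix()@T.T)))
E
cat > search.py <<'E'
from fast import *
import sys,time
from h import read_state
rng=np.random.default_rng(int(sys.argv[1]));s=read_state();q0=np.array(s["q"]);t0=time.time();res=[]
while time.time()-t0<150:
    nw=rng.integers(1,4)
    ws=[(rng.uniform([.36,-.2,.26],[.50,.1,.42]),rng.uniform(0,70),rng.uniform(-180,180),rng.uniform(-90,90)) for _ in range(nw)]
    flip=rng.integers(0,2)
    q=leg(q0,np.array([.43,-.10,.28]),rot(10,0));ok=True
    for w in ws:
        R1=rot(w[1],w[2],0,w[3]+w[2]);q=leg(q,w[0],R1)
        if err(q,w[0],R1)[0]>15: ok=False;break
    if not ok:continue
    for g in([.45,-.13,.20],[.465,-.12,.10],[.485,-.09,.03],[.485,-.045,.015]):
        R1=rot(30,15,flip);q=leg(q,np.array(g),R1)
        if err(q,np.array(g),R1)[0]>(40 if g[2]>.15 else 5):ok=False;break
    if ok:
        m=np.min(np.minimum(q-LO,HI-q));res.append((nw,-m));print(nw,flip,round(m,3),np.round(q,2).tolist(),[[*np.round(w[0],3).tolist(),*np.round(w[1:],0).tolist()] for w in ws],flush=True)
E
nproc; for i in 1 2 3 4; do python3 search.py $i > s$i.txt 2>&1 & done; wait; cat s?.txt | sort -k1,1n | head -20; tail -2 s1.txt
```

```text
4
BrokenPipeError: [Errno 32] Broken pipe
Exception ignored in: <_io.TextIOWrapper mode='rw' encoding='UTF-8'>
Traceback (most recent call last):
this script no longer has the robot
this script no longer has the robot
1 0 0.0 [0.12, 1.11, 0.07, 2.45, 3.47, 0.94, -1.43] [[0.373, -0.188, 0.416, 52.0, -54.0, 86.0]]
1 0 0.0 [0.17, 1.1, -0.02, 2.45, 3.38, 0.91, -1.34] [[0.476, -0.042, 0.395, 57.0, -58.0, 77.0]]
1 0 0.0 [0.21, 1.1, -0.09, 2.45, 3.32, 0.89, -1.27] [[0.436, -0.078, 0.328, 70.0, -79.0, 69.0]]
1 0 0.0 [0.23, 1.1, -0.14, 2.45, 3.27, 0.88, -1.21] [[0.384, -0.084, 0.296, 43.0, -66.0, 62.0]]
1 0 0.0 [0.24, 1.1, -0.14, 2.45, 3.27, 0.88, -1.21] [[0.378, 0.031, 0.349, 33.0, -29.0, 88.0]]
1 0 0.0 [0.24, 1.1, -0.15, 2.45, 3.26, 0.88, -1.21] [[0.482, -0.196, 0.388, 66.0, -61.0, 54.0]]
1 0 0.0 [0.24, 1.1, -0.15, 2.45, 3.26, 0.88, -1.2] [[0.395, 0.017, 0.408, 54.0, -54.0, 71.0]]
1 0 0.0 [0.24, 1.1, -0.16, 2.45, 3.25, 0.88, -1.19] [[0.374, -0.125, 0.308, 62.0, -73.0, 52.0]]
1 0 0.0 [0.25, 1.1, -0.17, 2.45, 3.25, 0.88, -1.19] [[0.399, 0.026, 0.348, 38.0, -53.0, 81.0]]
1 0 0.0 [0.26, 1.1, -0.2, 2.45, 3.22, 0.88, -1.15] [[0.408, -0.047, 0.403, 54.0, -65.0, 76.0]]
1 0 0.0 [0.3, 1.1, -0.27, 2.45, 3.15, 0.87, -1.08] [[0.43, -0.005, 0.391, 58.0, -74.0, 74.0]]
1 0 0.0 [0.31, 1.1, -0.27, 2.45, 3.14, 0.87, -1.07] [[0.455, -0.069, 0.39, 54.0, -81.0, 86.0]]
1 0 0.0 [0.31, 1.11, -0.29, 2.45, 3.12, 0.87, -1.05] [[0.471, -0.042, 0.385, 64.0, -84.0, 79.0]]
1 0 0.0 [0.31, 1.11, -0.29, 2.45, 3.13, 0.87, -1.06] [[0.443, -0.036, 0.305, 47.0, -90.0, 84.0]]
3 1 0.003 [0.58, 1.23, -0.84, 2.45, 2.59, 0.98, 2.7] [[0.455, -0.092, 0.381, 38.0, -86.0, -50.0], [0.369, 0.025, 0.365, 24.0, -55.0, -25.0], [0.471, -0.012, 0.388, 24.0, -2.0, -33.0]]
1 1 0.004 [0.6, 1.24, -0.88, 2.45, 2.54, 1.0, 2.75] [[0.392, -0.117, 0.385, 24.0, 36.0, -89.0]]
```

```bash
cat > pl.py <<'E'
from fast import *
from h import read_state
np.set_printoptions(precision=3,suppress=True)
def show(ways):
    s=read_state();q=np.array(s["q"])
    for w in ways:
        x0,T0,_=fkj(q);r0=R.from_matrix(T0);R1=rot(*w[3:]);x1=np.array(w[:3]);d=r0.inv().apply(x1-x0)/.1;v=(r0.inv()*R1).as_rotvec()/np.pi
        q=leg(q,x1,R1,8);e=err(q,x1,R1)
        print(w,"d",d,"w",v,"n%d"%max(8,int(np.linalg.norm(v)*180/6)+3),"| q",q,"err %.1f %.1f"%e)
E
python3 - <<'E'
from pl import *
for W in((.43,-.02,.37,55,-72,0,0),(.42,-.06,.36,60,-75,0,0)):
    show([(.43,-.13,.21,10,0,0,0),(.43,-.10,.28,15,-40,0,0),W,(.43,-.07,.30,35,-15,0,0),(.45,-.12,.22,28,15,0,0),(.465,-.12,.13,28,15,0,0),(.475,-.10,.05,28,15,0,0),(.48,-.09,.015,28,17,0,0),(.48,-.045,.015,28,17,0,0),(.52,-.03,.015,32,12,0,0),(.63,0,.015,36,0,0,0)]);print()
E
```

```text
(0.43, -0.13, 0.21, 10, 0, 0, 0) d [-0.194  0.038 -0.695] w [0.05  0.032 0.197] n9 | q [ 0.449  0.52  -0.315  2.113  0.339  0.376  1.452] err 0.0 0.0
(0.43, -0.1, 0.28, 15, -40, 0, 0) d [-0.122  0.3   -0.689] w [ 0.048 -0.027  0.217] n9 | q [-0.029  0.363  0.108  2.085  0.243  0.496  0.739] err 0.0 0.0
(0.43, -0.02, 0.37, 55, -72, 0, 0) d [ 0.264  0.613 -1.002] w [ 0.104 -0.216  0.149] n11 | q [-1.137  0.618  0.888  2.029  0.682  0.851 -0.528] err 0.0 0.0
(0.43, -0.07, 0.3, 35, -15, 0, 0) d [ 0.301 -0.155  0.791] w [-0.225  0.102 -0.225] n13 | q [-0.458  0.272  0.433  2.445  2.28   0.212 -1.108] err 12.7 6.5
(0.45, -0.12, 0.22, 28, 15, 0, 0) d [ 0.236 -0.444  0.966] w [-0.112  0.047 -0.167] n9 | q [ 0.534  0.443 -0.381  2.377  3.098  0.162 -1.194] err 29.0 9.7
(0.465, -0.12, 0.13, 28, 15, 0, 0) d [ 0.418 -0.149  1.086] w [-0.029  0.013 -0.043] n8 | q [ 0.564  0.763 -0.352  2.364  3.239  0.362 -1.052] err 0.0 0.0
(0.475, -0.1, 0.05, 28, 15, 0, 0) d [0.245 0.167 0.776] w [-0.  0.  0.] n8 | q [ 0.461  0.98  -0.289  2.399  3.198  0.628 -1.014] err 0.0 0.0
(0.48, -0.09, 0.015, 28, 17, 0, 
[... 1538 characters left out ...]
167 0.776] w [-0.  0.  0.] n8 | q [ 0.479  0.983 -0.321  2.399  3.156  0.625 -0.97 ] err 0.0 0.0
(0.48, -0.09, 0.015, 28, 17, 0, 0) d [0.099 0.084 0.344] w [-0.005  0.    -0.01 ] n8 | q [ 0.455  1.075 -0.31   2.381  3.171  0.692 -0.941] err 0.0 0.0
(0.48, -0.045, 0.015, 28, 17, 0, 0) d [-0.116  0.43   0.062] w [-0.  0. -0.] n8 | q [ 0.338  1.088 -0.324  2.431  3.084  0.786 -0.978] err 0.0 0.0
(0.52, -0.03, 0.015, 32, 12, 0, 0) d [-0.376  0.026  0.2  ] w [ 0.014 -0.022  0.024] n8 | q [ 0.285  1.108 -0.351  2.38   3.012  0.852 -1.043] err 0.0 0.0
(0.63, 0, 0.015, 36, 0, 0, 0) d [-0.965  0.065  0.603] w [ 0.037 -0.022  0.055] n8 | q [ 0.113  1.099 -0.321  2.09   2.753  0.716 -1.13 ] err 0.0 0.0
```

step_arm([
  [-0.03, 0.01, -0.1, 0.007, 0.005, 0.028, 0.3],
  [-0.06, 0.01, -0.2, 0.014, 0.009, 0.056, 0.3],
  [-0.08, 0.02, -0.3, 0.021, 0.014, 0.084, 0.3],
  [-0.11, 0.02, -0.4, 0.029, 0.018, 0.113, 0.3],
  [-0.14, 0.03, -0.5, 0.036, 0.023, 0.141, 0.3],
  [-0.17, 0.03, -0.6, 0.043, 0.027, 0.169, 0.3],
  [-0.19, 0.04, -0.7, 0.05, 0.032, 0.197, 0.3],
  [-0.19, 0.04, -0.7, 0.05, 0.032, 0.197, 0.3],
])

```text
t: 7.67
tool_pos: [0.4307, -0.1289, 0.2122]
tcp_rot: [-3.142, 0.179, -3.14]
wrist_force: [-0.0, 0.2, 0.1]
finger_gap: 0.294
grasp_force: 0.0
```

step_arm([
  [-0.02, 0.04, -0.1, 0.007, -0.004, 0.031, 0.3],
  [-0.03, 0.09, -0.2, 0.014, -0.008, 0.062, 0.3],
  [-0.05, 0.13, -0.3, 0.021, -0.012, 0.093, 0.3],
  [-0.07, 0.17, -0.39, 0.027, -0.015, 0.124, 0.3],
  [-0.09, 0.21, -0.49, 0.034, -0.019, 0.155, 0.3],
  [-0.1, 0.26, -0.59, 0.041, -0.023, 0.186, 0.3],
  [-0.12, 0.3, -0.69, 0.048, -0.027, 0.217, 0.3],
  [-0.12, 0.3, -0.69, 0.048, -0.027, 0.217, 0.3],
])

```text
t: 8.33
tool_pos: [0.4301, -0.0985, 0.2807]
tcp_rot: [3.137, 0.264, 2.447]
wrist_force: [0.4, 1.0, 0.1]
finger_gap: 0.297
grasp_force: 0.0
```

```bash
python3 st.py; python3 - <<'E'
from pl import *
show([(.43,-.02,.37,55,-72,0,0),(.43,-.07,.30,35,-15,0,0),(.465,-.12,.13,28,15,0,0)])
E
```

```text
8.3333 [-0.0311  0.3601  0.1099  2.0872  0.2374  0.4901  0.7467] [ 0.4301 -0.0985  0.2807] [0.4235 1.0171 0.1467] 0.2971611711456255
tilt 15.1 az -38.7 yz 0.005
(0.43, -0.02, 0.37, 55, -72, 0, 0) d [ 0.255  0.606 -0.991] w [ 0.106 -0.216  0.149] n11 | q [-1.143  0.623  0.902  2.029  0.673  0.843 -0.517] err 0.0 0.0
(0.43, -0.07, 0.3, 35, -15, 0, 0) d [ 0.301 -0.154  0.791] w [-0.225  0.102 -0.225] n13 | q [-0.483  0.273  0.457  2.443  2.26   0.211 -1.099] err 13.9 7.0
(0.465, -0.12, 0.13, 28, 15, 0, 0) d [ 0.674 -0.376  1.776] w [-0.114  0.048 -0.168] n9 | q [ 0.495  0.69  -0.3    2.412  3.255  0.416 -1.205] err 30.8 5.6
```

step_arm([
  [0.03, 0.07, -0.11, 0.012, -0.024, 0.017, 0.3],
  [0.06, 0.13, -0.22, 0.024, -0.048, 0.033, 0.3],
  [0.09, 0.2, -0.33, 0.035, -0.072, 0.05, 0.3],
  [0.11, 0.27, -0.44, 0.047, -0.096, 0.066, 0.3],
  [0.14, 0.34, -0.55, 0.059, -0.12, 0.083, 0.3],
  [0.17, 0.4, -0.66, 0.07, -0.144, 0.099, 0.3],
  [0.2, 0.47, -0.77, 0.082, -0.168, 0.116, 0.3],
  [0.23, 0.54, -0.88, 0.094, -0.192, 0.132, 0.3],
  [0.255, 0.61, -0.99, 0.106, -0.216, 0.149, 0.3],
  [0.255, 0.61, -0.99, 0.106, -0.216, 0.149, 0.3],
  [0.255, 0.61, -0.99, 0.106, -0.216, 0.149, 0.3],
  [0.255, 0.61, -0.99, 0.106, -0.216, 0.149, 0.3],
])

```text
t: 9.33
tool_pos: [0.4301, -0.0193, 0.3653]
tcp_rot: [-3.123, 0.963, 1.907]
wrist_force: [0.2, 2.8, -0.6]
finger_gap: 0.303
grasp_force: 0.0
```

```bash
python3 st.py; python3 - <<'E'
from pl import *
show([(.43,-.07,.30,35,-15,0,0),(.45,-.12,.22,28,15,0,0),(.465,-.12,.13,28,15,0,0)])
E
```

```text
9.3333 [-1.1059  0.6102  0.8213  2.0336  0.7187  0.8717 -0.5735] [ 0.4301 -0.0193  0.3653] [ 0.1857  2.7511 -0.6194] 0.30331565938195276
tilt 55.2 az -72.0 yz -0.011
(0.43, -0.07, 0.3, 35, -15, 0, 0) d [ 0.258 -0.165  0.765] w [-0.226  0.101 -0.221] n12 | q [-0.426  0.272  0.399  2.447  2.287  0.218 -1.106] err 10.9 6.1
(0.45, -0.12, 0.22, 28, 15, 0, 0) d [ 0.224 -0.44   0.951] w [-0.111  0.046 -0.165] n9 | q [ 0.566  0.458 -0.406  2.366  3.114  0.149 -1.173] err 24.4 8.2
(0.465, -0.12, 0.13, 28, 15, 0, 0) d [ 0.4   -0.131  1.05 ] w [-0.025  0.012 -0.037] n8 | q [ 0.567  0.763 -0.357  2.363  3.229  0.362 -1.042] err 0.0 0.0
```

step_arm([
  [0.03, -0.02, 0.08, -0.023, 0.01, -0.022, 0.3],
  [0.05, -0.03, 0.15, -0.045, 0.02, -0.044, 0.3],
  [0.08, -0.05, 0.23, -0.068, 0.03, -0.066, 0.3],
  [0.1, -0.07, 0.31, -0.09, 0.04, -0.088, 0.3],
  [0.13, -0.08, 0.38, -0.113, 0.05, -0.11, 0.3],
  [0.155, -0.1, 0.46, -0.136, 0.061, -0.133, 0.3],
  [0.18, -0.12, 0.54, -0.158, 0.071, -0.155, 0.3],
  [0.21, -0.13, 0.61, -0.181, 0.081, -0.177, 0.3],
  [0.23, -0.15, 0.69, -0.203, 0.091, -0.199, 0.3],
  [0.26, -0.165, 0.765, -0.226, 0.101, -0.221, 0.3],
  [0.26, -0.165, 0.765, -0.226, 0.101, -0.221, 0.3],
  [0.26, -0.165, 0.765, -0.226, 0.101, -0.221, 0.3],
])

```text
t: 10.33
tool_pos: [0.4297, -0.0709, 0.3044]
tcp_rot: [-3.108, 0.648, 2.738]
wrist_force: [0.8, -0.2, -0.5]
finger_gap: 0.297
grasp_force: 0.0
```

```bash
python3 st.py; python3 - <<'E'
from pl import *
show([(.45,-.12,.22,28,15,0,0),(.465,-.12,.13,28,15,0,0)])
E
```

```text
10.3333 [-0.416   0.2912  0.358   2.4482  2.1272  0.2675 -1.023 ] [ 0.4297 -0.0709  0.3044] [ 0.8098 -0.2197 -0.4972] 0.29661924731864575
tilt 37.2 az -26.3 yz -0.027
(0.45, -0.12, 0.22, 28, 15, 0, 0) d [ 0.198 -0.35   0.915] w [-0.125  0.046 -0.18 ] n9 | q [ 0.576  0.466 -0.418  2.364  3.055  0.153 -1.108] err 21.1 8.2
(0.465, -0.12, 0.13, 28, 15, 0, 0) d [ 0.39  -0.103  1.028] w [-0.025  0.011 -0.036] n8 | q [ 0.583  0.766 -0.385  2.363  3.173  0.359 -0.987] err 0.0 0.0
```

q5 is past 2.1, so the wrist has flipped into the wanted branch. I'll carry on down.

step_arm([
  [0.03, -0.05, 0.13, -0.018, 0.007, -0.026, 0.3],
  [0.06, -0.1, 0.26, -0.036, 0.013, -0.051, 0.3],
  [0.09, -0.15, 0.39, -0.054, 0.02, -0.077, 0.3],
  [0.11, -0.2, 0.52, -0.071, 0.026, -0.103, 0.3],
  [0.14, -0.25, 0.65, -0.089, 0.033, -0.129, 0.3],
  [0.17, -0.3, 0.78, -0.107, 0.04, -0.154, 0.3],
  [0.2, -0.35, 0.915, -0.125, 0.046, -0.18, 0.3],
  [0.2, -0.35, 0.915, -0.125, 0.046, -0.18, 0.3],
  [0.2, -0.35, 0.915, -0.125, 0.046, -0.18, 0.3],
])

```text
t: 11.08
tool_pos: [0.4496, -0.1216, 0.2202]
tcp_rot: [-3.111, 0.509, -3.009]
wrist_force: [0.6, 1.8, -0.7]
finger_gap: 0.299
grasp_force: 0.0
```

```bash
python3 st.py; python3 - <<'E'
from pl import *
show([(.46,-.12,.14,28,15,0,0),(.475,-.10,.05,28,15,0,0)])
E
```

```text
11.0833 [ 0.5763  0.5155 -0.4159  2.3702  2.9273  0.2    -0.966 ] [ 0.4496 -0.1216  0.2202] [ 0.5678  1.7903 -0.7053] 0.2990226314331572
tilt 29.2 az 4.0 yz -0.027
(0.46, -0.12, 0.14, 28, 15, 0, 0) d [0.291 0.01  0.752] w [-0.029  0.006 -0.036] n8 | q [ 0.625  0.746 -0.451  2.369  3.056  0.335 -0.875] err 0.0 0.0
(0.475, -0.1, 0.05, 28, 15, 0, 0) d [0.249 0.154 0.887] w [-0.  0. -0.] n8 | q [ 0.524  0.993 -0.405  2.397  3.042  0.622 -0.852] err 0.0 0.0
```

step_arm([
  [0.07, 0, 0.19, -0.007, 0.002, -0.009, 0.3],
  [0.15, 0, 0.38, -0.015, 0.003, -0.018, 0.3],
  [0.22, 0, 0.56, -0.022, 0.005, -0.027, 0.3],
  [0.29, 0.01, 0.75, -0.029, 0.006, -0.036, 0.3],
  [0.29, 0.01, 0.75, -0.029, 0.006, -0.036, 0.3],
  [0.29, 0.01, 0.75, -0.029, 0.006, -0.036, 0.3],
])

```text
t: 11.58
tool_pos: [0.4618, -0.1209, 0.1415]
tcp_rot: [-3.141, 0.49, -2.888]
wrist_force: [-0.2, -0.3, 0.1]
finger_gap: 0.303
grasp_force: 0.0
```

step_arm([
  [0.06, 0.04, 0.22, 0, 0, 0, 0.3],
  [0.12, 0.08, 0.44, 0, 0, 0, 0.3],
  [0.19, 0.12, 0.67, 0, 0, 0, 0.3],
  [0.25, 0.15, 0.89, 0, 0, 0, 0.3],
  [0.25, 0.15, 0.89, 0, 0, 0, 0.3],
])

```text
t: 12.0
tool_pos: [0.4783, -0.1001, 0.0494]
tcp_rot: [3.141, 0.489, -2.887]
wrist_force: [0.5, -0.7, -0.1]
finger_gap: 0.3
grasp_force: 0.0
```

```bash
python3 st.py; python3 - <<'E'
from pl import *
from h import *
show([(.48,-.075,.015,28,15,0,0),(.482,-.038,.015,29,14,0,0),(.52,-.028,.015,32,12,0,0),(.63,0,.015,36,0,0,0)])
c=optics.camera("top")
crop=c["img"][120:270,240:430];cv2.imwrite("pics/crop2.png",cv2.resize(crop,None,fx=4,fy=4,interpolation=cv2.INTER_CUBIC)[:,:,::-1])
c=optics.camera("scene");cv2.imwrite("pics/s2.png",c["img"][:,:,::-1])
E
```

```text
12.0 [ 0.5168  0.9942 -0.4047  2.3961  3.0354  0.6273 -0.8589] [ 0.4783 -0.1001  0.0494] [ 0.4791 -0.7333 -0.0845] 0.30049595905103754
tilt 28.0 az 14.6 yz 0.001
(0.48, -0.075, 0.015, 28, 15, 0, 0) d [0.081 0.22  0.346] w [-0.001  0.    -0.002] n8 | q [ 0.451  1.092 -0.401  2.409  3.013  0.75  -0.863] err 0.0 0.0
(0.482, -0.038, 0.015, 29, 14, 0, 0) d [-0.102  0.352  0.054] w [ 0.003 -0.006  0.005] n8 | q [ 0.355  1.116 -0.428  2.45   2.944  0.869 -0.914] err 3.1 0.3
(0.52, -0.028, 0.015, 32, 12, 0, 0) d [-0.318  0.018  0.18 ] w [ 0.005 -0.015  0.009] n8 | q [ 0.328  1.121 -0.443  2.379  2.92   0.863 -0.938] err 0.0 0.0
(0.63, 0, 0.015, 36, 0, 0, 0) d [-0.962  0.045  0.601] w [ 0.037 -0.022  0.055] n8 | q [ 0.164  1.113 -0.414  2.088  2.671  0.746 -1.011] err 0.0 0.0
```

View pics/s2.png

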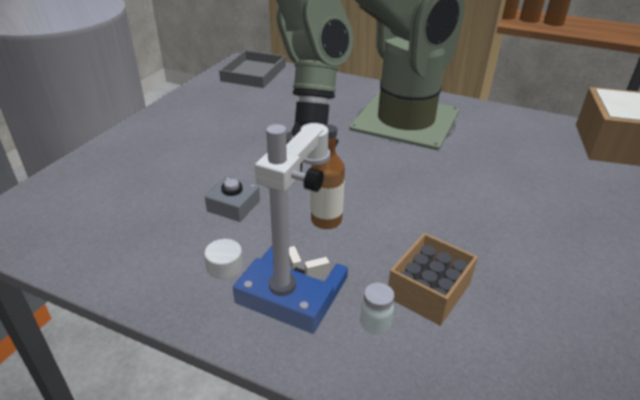

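step_arm([
  [0.04, 0.1, 0.17, 0, 0, 0, 0.3],
  [0.08, 0.22, 0.345, 0, 0, 0, 0.3],
  [0.08, 0.22, 0.345, 0, 0, 0, 0.3],
  [0.03, 0.4, 0.37, 0, 0, 0, 0.3],
  [-0.03, 0.59, 0.4, 0, 0, 0, 0.3],
  [-0.03, 0.59, 0.4, 0, 0, 0, 0.3],
  [-0.03, 0.59, 0.4, 0, 0, 0, 0.3],
])

```text
t: 12.68
tool_pos: [0.4849, -0.0384, 0.0185]
tcp_rot: [-3.141, 0.492, -2.887]
wrist_force: [-0.8, -0.1, -0.3]
finger_gap: 0.3
grasp_force: 0.0
```

```bash
python3 st.py; python3 - <<'E'
from pl import *
show([(.495,-.034,.015,29,13,0,0),(.51,-.031,.015,31,13,0,0),(.54,-.0245,.015,33,9,0,0),(.57,-.018,.015,35,6,0,0)])
E
```

```text
12.6833 [ 0.3506  1.0943 -0.4238  2.44    2.9335  0.8207 -0.9057] [ 0.4849 -0.0384  0.0185] [-0.8029 -0.1499 -0.274 ] 0.3003509676380091
tilt 28.2 az 14.5 yz -0.001
(0.495, -0.034, 0.015, 29, 13, 0, 0) d [-0.092 -0.001  0.09 ] w [ 0.004 -0.005  0.008] n8 | q [ 0.336  1.105 -0.429  2.417  2.915  0.832 -0.923] err 0.0 0.0
(0.51, -0.031, 0.015, 31, 13, 0, 0) d [-0.134 -0.005  0.074] w [-0.    -0.011  0.   ] n8 | q [ 0.339  1.116 -0.439  2.395  2.929  0.849 -0.924] err 0.0 0.0
(0.54, -0.0245, 0.015, 33, 9, 0, 0) d [-0.263 -0.004  0.158] w [ 0.012 -0.011  0.019] n8 | q [ 0.301  1.121 -0.448  2.336  2.871  0.86  -0.965] err 0.0 0.0
(0.57, -0.018, 0.015, 35, 6, 0, 0) d [-0.257  0.017  0.167] w [ 0.009 -0.011  0.014] n8 | q [ 0.267  1.126 -0.452  2.27   2.825  0.859 -0.991] err 0.0 0.0
```

step_arm([
  [-0.04, 0, 0.04, 0.001, -0.002, 0.002, 0.3],
  [-0.07, 0, 0.07, 0.002, -0.004, 0.004, 0.3],
  [-0.1, 0, 0.09, 0.003, -0.006, 0.006, 0.3],
  [-0.12, 0, 0.105, 0.004, -0.008, 0.008, 0.3],
  [-0.14, 0, 0.12, 0.004, -0.01, 0.008, 0.3],
  [-0.16, 0, 0.13, 0.004, -0.012, 0.008, 0.3],
  [-0.18, 0, 0.14, 0.004, -0.014, 0.008, 0.3],
  [-0.2, 0, 0.15, 0.004, -0.015, 0.008, 0.3],
  [-0.225, 0, 0.165, 0.004, -0.016, 0.008, 0.3],
])

```text
t: 13.43
tool_pos: [0.5112, -0.0316, 0.0123]
tcp_rot: [3.14, 0.54, -2.918]
wrist_force: [-4.2, -0.8, 0.3]
finger_gap: 0.298
grasp_force: 1.9
```

```bash
python3 st.py; python3 - <<'E'
from pl import *
from h import *
show([(.5225,-.0265,.015,32,11,0,0),(.548,-.0185,.015,34,8,0,0),(.573,-.011,.015,35,5,0,0),(.598,-.0035,.015,36,2,0,0)])
c=optics.camera("top")
for q in ("bottle",):
    print(spotter.cut_out(q,"top")[0]["extent"],spotter.pinpoint(q,"top")[:1])
crop=c["img"][120:270,240:430];cv2.imwrite("pics/crop2.png",cv2.resize(crop,None,fx=4,fy=4,interpolation=cv2.INTER_CUBIC)[:,:,::-1])
E
```

```text
13.4333 [ 0.3378  1.1238 -0.4397  2.3962  2.9286  0.8581 -0.9262] [ 0.5112 -0.0316  0.0123] [-4.2114 -0.8153  0.3119] 0.29762304117878596
tilt 31.0 az 13.0 yz 0.002
(0.5225, -0.0265, 0.015, 32, 11, 0, 0) d [-0.132  0.007  0.048] w [ 0.006 -0.006  0.008] n8 | q [ 0.318  1.121 -0.446  2.375  2.9    0.867 -0.948] err 0.0 0.0
(0.548, -0.0185, 0.015, 34, 8, 0, 0) d [-0.225  0.03   0.141] w [ 0.009 -0.011  0.014] n8 | q [ 0.283  1.128 -0.455  2.327  2.854  0.886 -0.98 ] err 0.0 0.0
(0.573, -0.011, 0.015, 35, 5, 0, 0) d [-0.214  0.039  0.144] w [ 0.009 -0.006  0.014] n8 | q [ 0.243  1.125 -0.454  2.264  2.794  0.866 -1.003] err 0.0 0.0
(0.598, -0.0035, 0.015, 36, 2, 0, 0) d [-0.209  0.053  0.147] w [ 0.01  -0.006  0.014] n8 | q [ 0.202  1.124 -0.448  2.197  2.73   0.844 -1.02 ] err 0.0 0.0
[301.4, 173.2, 30.4, 34.2] [{'xy': [313.3, 192.5], 'p': 0.89}]
```

View pics/crop2.png

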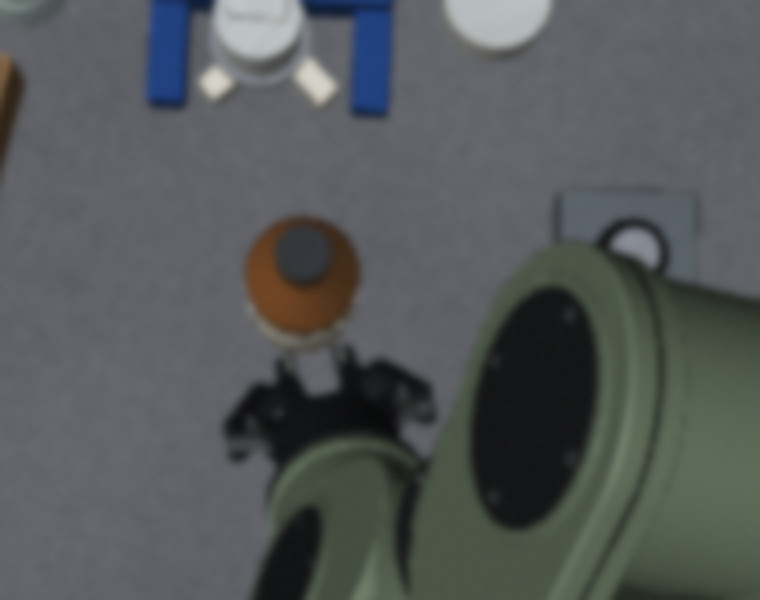

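```bash
cat > rw.py <<'E'
from fast import *
from h import read_state
def rows(a,b,n,k=None,jaw=.3):
    s=read_state();x0=np.array(s["tool_pos"]);r0=R.from_euler('xyz',s["tcp_rot"]);a=np.array(a);b=np.array(b);out=[]
    for i in range(1,n+1):
        w=a+(b-a)*i/n;r=rot(w[3],w[4]);out.append([*np.round(r0.inv().apply(w[:3]-x0)*10,3).tolist(),*np.round((r0.inv()*r).as_rotvec()/np.pi,3).tolist(),jaw])
    print(out[:k])
E
python3 - <<'E'
from rw import *
rows((.511,-.0316,.0125,31,13),(.604,.001,.014,36,1),22,11)
rows((.511,-.0316,.0125,31,13),(.604,.001,.014,36,1),2)
E
```

```text
[[-0.033, 0.005, 0.019, 0.002, -0.001, 0.002, 0.3], [-0.072, 0.01, 0.042, 0.003, -0.002, 0.004, 0.3], [-0.11, 0.015, 0.064, 0.005, -0.004, 0.007, 0.3], [-0.149, 0.021, 0.086, 0.006, -0.005, 0.01, 0.3], [-0.187, 0.026, 0.109, 0.008, -0.006, 0.012, 0.3], [-0.226, 0.031, 0.131, 0.01, -0.008, 0.015, 0.3], [-0.264, 0.036, 0.153, 0.011, -0.009, 0.017, 0.3], [-0.303, 0.041, 0.176, 0.013, -0.01, 0.02, 0.3], [-0.341, 0.046, 0.198, 0.014, -0.011, 0.022, 0.3], [-0.38, 0.051, 0.22, 0.016, -0.013, 0.025, 0.3], [-0.418, 0.056, 0.243, 0.018, -0.014, 0.027, 0.3]]
[[-0.418, 0.056, 0.243, 0.018, -0.014, 0.027, 0.3], [-0.842, 0.111, 0.489, 0.037, -0.028, 0.055, 0.3]]
```

step_arm([
  [-0.033, 0.005, 0.019, 0.002, -0.001, 0.002, 0.3],
  [-0.072, 0.01, 0.042, 0.003, -0.002, 0.004, 0.3],
  [-0.11, 0.015, 0.064, 0.005, -0.004, 0.007, 0.3],
  [-0.149, 0.021, 0.086, 0.006, -0.005, 0.01, 0.3],
  [-0.187, 0.026, 0.109, 0.008, -0.006, 0.012, 0.3],
  [-0.226, 0.031, 0.131, 0.01, -0.008, 0.015, 0.3],
  [-0.264, 0.036, 0.153, 0.011, -0.009, 0.017, 0.3],
  [-0.303, 0.041, 0.176, 0.013, -0.01, 0.02, 0.3],
  [-0.341, 0.046, 0.198, 0.014, -0.011, 0.022, 0.3],
  [-0.38, 0.051, 0.22, 0.016, -0.013, 0.025, 0.3],
  [-0.418, 0.056, 0.243, 0.018, -0.014, 0.027, 0.3],
])

```text
t: 14.5
tool_pos: [0.5575, -0.0151, 0.0131]
tcp_rot: [-3.14, 0.585, -3.019]
wrist_force: [-3.5, -1.2, -1.7]
finger_gap: 0.301
grasp_force: 1.7
```

```bash
python3 st.py; cat > cap.py <<'E'
from h import *
# dark round cap at z=.23: blob near expected place in top view
def cap(guess,save=None):
    c=optics.camera("top");p=cv2.projectPoints(np.array([[*guess,.23]],float),np.array(c["rvec"],float),np.array(c["tvec"],float),np.array([[c["fx"],0,c["cx"]],[0,c["fy"],c["cy"]],[0,0,1]],float),None)[0].ravel()
    im=c["img"].astype(int);u0,v0=int(p[0])-20,int(p[1])-20;w=im[v0:v0+40,u0:u0+40]
    br=(w[:,:,0]>w[:,:,2]+25).astype(np.uint8);dk=((w.max(2)<75)&(br==0)).astype(np.uint8)
    n,l,st,ce=cv2.connectedComponentsWithStats(dk,connectivity=4)
    for i in range(1,n):
        if 40<st[i,4]<250: print("cap?",st[i,4],onplane(c,ce[i]+[u0,v0],.23)[:2])
E
python3 - <<'E'
from cap import *
s=read_state();p=s["tool_pos"];cap([p[0]+.041,p[1]+.005])
from rw import *
rows((*p,33.5,7),(.604,.001,.014,36,1),11)
E
```

```text
14.5 [ 0.2588  1.1232 -0.4494  2.2987  2.8206  0.8588 -0.9879] [ 0.5575 -0.0151  0.0131] [-3.5264 -1.1847 -1.6947] 0.30058287931035554
tilt 33.5 az 6.9 yz -0.001
cap? 196 [ 0.5970705  -0.01271998]
[[-0.03, 0.005, 0.02, 0.001, -0.001, 0.003, 0.3], [-0.067, 0.014, 0.044, 0.003, -0.002, 0.005, 0.3], [-0.103, 0.024, 0.068, 0.005, -0.003, 0.008, 0.3], [-0.14, 0.033, 0.091, 0.006, -0.005, 0.01, 0.3], [-0.177, 0.042, 0.115, 0.008, -0.006, 0.013, 0.3], [-0.214, 0.052, 0.138, 0.01, -0.007, 0.015, 0.3], [-0.251, 0.061, 0.162, 0.012, -0.008, 0.018, 0.3], [-0.288, 0.071, 0.185, 0.013, -0.01, 0.02, 0.3], [-0.325, 0.08, 0.209, 0.015, -0.011, 0.023, 0.3], [-0.362, 0.089, 0.232, 0.017, -0.012, 0.025, 0.3], [-0.399, 0.099, 0.256, 0.019, -0.013, 0.027, 0.3]]
```

step_arm([
  [-0.03, 0.007, 0.02, 0.001, -0.001, 0.003, 0.3],
  [-0.067, 0.018, 0.044, 0.003, -0.002, 0.005, 0.3],
  [-0.103, 0.03, 0.068, 0.005, -0.003, 0.008, 0.3],
  [-0.14, 0.041, 0.091, 0.006, -0.005, 0.01, 0.3],
  [-0.177, 0.052, 0.115, 0.008, -0.006, 0.013, 0.3],
  [-0.214, 0.064, 0.138, 0.01, -0.007, 0.015, 0.3],
  [-0.251, 0.075, 0.162, 0.012, -0.008, 0.018, 0.3],
  [-0.288, 0.087, 0.185, 0.013, -0.01, 0.02, 0.3],
  [-0.325, 0.098, 0.209, 0.015, -0.011, 0.023, 0.3],
  [-0.362, 0.109, 0.232, 0.017, -0.012, 0.025, 0.3],
  [-0.385, 0.116, 0.246, 0.019, -0.013, 0.027, 0.3],
])

```text
t: 15.47
tool_pos: [0.6016, 0.0022, 0.0139]
tcp_rot: [-3.139, 0.626, -3.122]
wrist_force: [-3.2, -0.0, -1.6]
finger_gap: 0.303
grasp_force: 1.4
```

```bash
python3 st.py
python3 - <<'E'
from cap import *
s=read_state();p=s["tool_pos"];cap([p[0]+.041,p[1]])
from rw import *
rows((*p,36,1),(p[0]+.016,.0032,.0145,36,0),16)
c=optics.camera("scene");crop=c["img"][110:300,220:400];cv2.imwrite("pics/s3.png",cv2.resize(crop,None,fx=3,fy=3,interpolation=cv2.INTER_CUBIC)[:,:,::-1])
E
```

```text
15.4667 [ 0.1746  1.1251 -0.4445  2.19    2.7     0.8499 -1.0324] [0.6016 0.0022 0.0139] [-3.2096 -0.0341 -1.5879] 0.3027629453536585
tilt 35.9 az 0.9 yz -0.002
cap? 111 [6.33836620e-01 4.26730896e-04]
[[-0.006, -0.004, 0.005, -0.0, -0.0, 0.001, 0.3], [-0.014, -0.003, 0.01, 0.0, -0.0, 0.001, 0.3], [-0.022, -0.003, 0.016, 0.0, -0.0, 0.001, 0.3], [-0.03, -0.002, 0.022, 0.0, -0.0, 0.002, 0.3], [-0.039, -0.002, 0.027, 0.001, -0.0, 0.002, 0.3], [-0.047, -0.001, 0.033, 0.001, -0.0, 0.002, 0.3], [-0.055, -0.001, 0.038, 0.001, -0.0, 0.003, 0.3], [-0.064, -0.0, 0.044, 0.001, -0.0, 0.003, 0.3], [-0.072, 0.0, 0.05, 0.001, -0.0, 0.003, 0.3], [-0.08, 0.001, 0.055, 0.002, -0.0, 0.003, 0.3], [-0.089, 0.001, 0.061, 0.002, -0.0, 0.004, 0.3], [-0.097, 0.002, 0.066, 0.002, -0.0, 0.004, 0.3], [-0.105, 0.002, 0.072, 0.002, -0.0, 0.004, 0.3], [-0.114, 0.002, 0.078, 0.003, -0.0, 0.004, 0.3], [-0.122, 0.003, 0.083, 0.003, -0.0, 0.005, 0.3], [-0.13, 0.003, 0.089, 0.003, -0.0, 0.005, 0.3]]
```

View pics/s3.png

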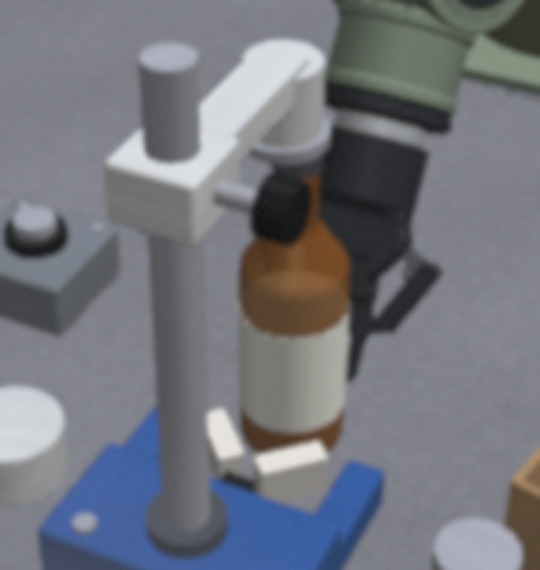

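step_arm([
  [-0.006, 0, 0.005, 0, 0, 0.001, 0.3],
  [-0.014, 0, 0.01, 0, 0, 0.001, 0.3],
  [-0.022, 0, 0.016, 0, 0, 0.001, 0.3],
  [-0.03, 0, 0.022, 0, 0, 0.002, 0.3],
  [-0.039, 0, 0.027, 0.001, 0, 0.002, 0.3],
  [-0.047, 0, 0.033, 0.001, 0, 0.002, 0.3],
])

```text
t: 16.07
tool_pos: [0.6067, 0.002, 0.014]
tcp_rot: [-3.14, 0.625, -3.129]
wrist_force: [-4.9, -0.0, 1.9]
finger_gap: 0.303
grasp_force: 2.2
```

step_arm([
  [-0.008, 0, 0.006, 0, 0, 0, 0.3],
  [-0.016, 0, 0.011, 0, 0, 0, 0.3],
  [-0.024, 0, 0.017, 0, 0, 0, 0.3],
])

```text
t: 16.32
tool_pos: [0.6098, 0.002, 0.0139]
tcp_rot: [-3.141, 0.625, -3.129]
wrist_force: [-4.1, 0.2, 1.5]
finger_gap: 0.299
grasp_force: 2.2
```

step_arm([
  [-0.004, 0, 0.003, 0, 0, 0, 0.3],
  [-0.008, 0, 0.006, 0, 0, 0, 0.3],
])

```text
t: 16.48
tool_pos: [0.6107, 0.002, 0.0139]
tcp_rot: [-3.141, 0.625, -3.129]
wrist_force: [-5.0, 0.6, 1.2]
finger_gap: 0.3
grasp_force: 2.2
```

step_arm([
  [-0.003, 0, 0.002, 0, 0, 0, 0.3],
  [-0.006, 0, 0.005, 0, 0, 0, 0.3],
  [-0.01, 0, 0.007, 0, 0, 0, 0.3],
  [-0.01, 0, 0.007, 0, 0, 0, 0.3],
])

```text
t: 16.82
tool_pos: [0.612, 0.0021, 0.014]
tcp_rot: [-3.141, 0.626, -3.129]
wrist_force: [-3.1, 0.3, 0.7]
finger_gap: 0.301
grasp_force: 1.8
```

step_arm([
  [-0.003, 0, 0.002, 0, 0, 0, 0.3],
  [-0.006, 0, 0.005, 0, 0, 0, 0.3],
  [-0.01, 0, 0.007, 0, 0, 0, 0.3],
  [-0.01, 0, 0.007, 0, 0, 0, 0.3],
])

```text
t: 17.15
tool_pos: [0.6132, 0.0021, 0.014]
tcp_rot: [-3.141, 0.626, -3.129]
wrist_force: [-3.0, -0.9, 0.2]
finger_gap: 0.301
grasp_force: 1.8
```

step_arm([
  [-0.003, 0, 0.002, 0, 0, 0, 0.3],
  [-0.006, 0, 0.005, 0, 0, 0, 0.3],
  [-0.01, 0, 0.007, 0, 0, 0, 0.3],
  [-0.01, 0, 0.007, 0, 0, 0, 0.3],
])

```text
t: 17.48
tool_pos: [0.6144, 0.0021, 0.014]
tcp_rot: [-3.141, 0.626, -3.129]
wrist_force: [-3.5, -0.8, 0.8]
finger_gap: 0.298
grasp_force: 1.7
```

step_arm([
  [-0.003, 0, 0.002, 0, 0, 0, 0.3],
  [-0.006, 0, 0.005, 0, 0, 0, 0.3],
  [-0.01, 0, 0.007, 0, 0, 0, 0.3],
  [-0.01, 0, 0.007, 0, 0, 0, 0.3],
])

```text
t: 17.82
tool_pos: [0.6156, 0.0021, 0.014]
tcp_rot: [-3.141, 0.626, -3.129]
wrist_force: [-2.7, -0.5, 0.6]
finger_gap: 0.3
grasp_force: 1.7
```

step_arm([
  [-0.003, 0, 0.002, 0, 0, 0, 0.3],
  [-0.006, 0, 0.005, 0, 0, 0, 0.3],
  [-0.01, 0, 0.007, 0, 0, 0, 0.3],
  [-0.01, 0, 0.007, 0, 0, 0, 0.3],
])

```text
t: 18.15
tool_pos: [0.6169, 0.0022, 0.014]
tcp_rot: [-3.141, 0.626, -3.129]
wrist_force: [-2.8, 0.2, -0.2]
finger_gap: 0.299
grasp_force: 1.6
```

step_arm([
  [-0.004, 0, 0.003, 0, 0, 0, 0.3],
  [-0.008, 0, 0.006, 0, 0, 0, 0.3],
  [-0.012, 0, 0.008, 0, 0, 0, 0.3],
  [-0.012, 0, 0.008, 0, 0, 0, 0.3],
])

```text
t: 18.48
tool_pos: [0.6183, 0.0022, 0.0141]
tcp_rot: [-3.141, 0.626, -3.129]
wrist_force: [-3.4, -0.1, -1.3]
finger_gap: 0.296
grasp_force: 1.5
```

step_arm([
  [-0.004, 0, 0.003, 0, 0, 0, 0.3],
  [-0.008, 0, 0.006, 0, 0, 0, 0.3],
  [-0.012, 0, 0.008, 0, 0, 0, 0.3],
  [-0.012, 0, 0.008, 0, 0, 0, 0.3],
])

```text
t: 18.82
tool_pos: [0.6198, 0.0022, 0.0141]
tcp_rot: [-3.141, 0.626, -3.129]
wrist_force: [-2.1, 0.5, -2.1]
finger_gap: 0.304
grasp_force: 1.4
```

step_arm([
  [-0.004, 0, 0.003, 0, 0, 0, 0.3],
  [-0.008, 0, 0.006, 0, 0, 0, 0.3],
  [-0.012, 0, 0.008, 0, 0, 0, 0.3],
  [-0.012, 0, 0.008, 0, 0, 0, 0.3],
])

```text
t: 19.15
tool_pos: [0.6212, 0.0022, 0.0142]
tcp_rot: [-3.141, 0.626, -3.129]
wrist_force: [-2.6, 0.3, -2.0]
finger_gap: 0.302
grasp_force: 1.3
```

step_arm([
  [-0.004, 0, 0.003, 0, 0, 0, 0.3],
  [-0.008, 0, 0.006, 0, 0, 0, 0.3],
  [-0.012, 0, 0.008, 0, 0, 0, 0.3],
  [-0.012, 0, 0.008, 0, 0, 0, 0.3],
])

```text
t: 19.48
tool_pos: [0.6222, 0.0024, 0.0141]
tcp_rot: [-3.141, 0.625, -3.129]
wrist_force: [-5.7, 0.0, -1.1]
finger_gap: 0.304
grasp_force: 2.8
```

```bash
python3 st.py
python3 - <<'E'
from h import *
c=optics.camera("scene");crop=c["img"][110:300,220:400];cv2.imwrite("pics/s4.png",cv2.resize(crop,None,fx=3,fy=3,interpolation=cv2.INTER_CUBIC)[:,:,::-1])
E
```

```text
19.4833 [ 0.167   1.1171 -0.4288  2.1182  2.677   0.7743 -1.009 ] [0.6222 0.0024 0.0141] [-5.6609  0.0221 -1.0771] 0.304064723314515
tilt 35.8 az 0.7 yz -0.000
```

View pics/s4.png

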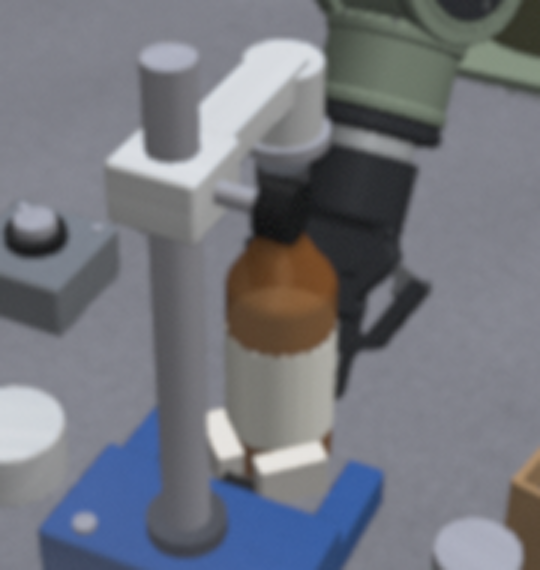

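step_arm([
  [-0.002, 0, 0.001, 0, 0, 0, 0.3],
  [-0.004, 0, 0.003, 0, 0, 0, 0.3],
  [-0.004, 0, 0.003, 0, 0, 0, 0.3],
])

```text
t: 19.78
tool_pos: [0.6225, 0.0025, 0.014]
tcp_rot: [-3.141, 0.624, -3.128]
wrist_force: [-8.2, 1.4, 1.0]
finger_gap: 0.297
grasp_force: 3.8
```

step_arm([
  [-0.002, 0, 0.001, 0, 0, 0, 0.3],
  [-0.005, 0, 0.003, 0, 0, 0, 0.3],
  [-0.005, 0, 0.003, 0, 0, 0, 0.3],
  [-0.005, 0, 0.003, 0, 0, 0, 0.3],
])

```text
t: 20.12
tool_pos: [0.6228, 0.0026, 0.014]
tcp_rot: [-3.141, 0.624, -3.128]
wrist_force: [-10.8, 0.5, 2.3]
finger_gap: 0.301
grasp_force: 4.6
```

```bash
python3 st.py
```

```text
20.1167 [ 0.1665  1.1167 -0.4281  2.1153  2.676   0.7702 -1.0077] [0.6228 0.0026 0.014 ] [-10.8382   0.4601   2.2723] 0.30120338072642217
tilt 35.7 az 0.7 yz -0.000
```

step_arm([
  [-0.002, 0, 0.001, 0, 0, 0, 0.3],
  [-0.005, 0, 0.003, 0, 0, 0, 0.3],
  [-0.005, 0, 0.003, 0, 0, 0, 0.3],
  [-0.005, 0, 0.003, 0, 0, 0, 0.3],
])

```text
t: 20.45
tool_pos: [0.6231, 0.0028, 0.0139]
tcp_rot: [-3.142, 0.623, -3.128]
wrist_force: [-12.4, 1.6, 2.6]
finger_gap: 0.3
grasp_force: 5.6
```

step_arm([
  [-0.002, 0, 0.001, 0, 0, 0, 0.3],
  [-0.005, 0, 0.003, 0, 0, 0, 0.3],
  [-0.005, 0, 0.003, 0, 0, 0, 0.3],
  [-0.005, 0, 0.003, 0, 0, 0, 0.3],
])

```text
t: 20.78
tool_pos: [0.6235, 0.0029, 0.0139]
tcp_rot: [3.141, 0.623, -3.128]
wrist_force: [-14.6, 2.4, 4.4]
finger_gap: 0.301
grasp_force: 6.6
```

step_arm([
  [0, 0, 0, 0, 0, 0, 0.3],
])

```text
t: 20.87
tool_pos: [0.6235, 0.0029, 0.0139]
tcp_rot: [3.141, 0.623, -3.128]
wrist_force: [-13.6, 2.1, 3.6]
finger_gap: 0.297
grasp_force: 6.6
```

step_arm([
  [0, 0, 0, 0, 0, 0, 0.3],
])

```text
t: 20.95
tool_pos: [0.6235, 0.0029, 0.0139]
tcp_rot: [3.141, 0.623, -3.128]
wrist_force: [-15.3, 2.7, 3.4]
finger_gap: 0.303
grasp_force: 6.6
```

step_arm([
  [-0.003, 0, 0.001, 0, 0, 0, 0.3],
  [-0.003, 0, 0.001, 0, 0, 0, 0.3],
  [-0.003, 0, 0.001, 0, 0, 0, 0.3],
])

```text
t: 21.2
tool_pos: [0.6236, 0.003, 0.0139]
tcp_rot: [3.141, 0.622, -3.128]
wrist_force: [-16.5, 2.9, 2.1]
finger_gap: 0.3
grasp_force: 6.9
```

step_arm([
  [0, 0, 0, 0, 0, 0, 0.3],
])

```text
t: 21.28
tool_pos: [0.6237, 0.003, 0.0139]
tcp_rot: [3.141, 0.622, -3.128]
wrist_force: [-15.3, 1.8, 3.8]
finger_gap: 0.302
grasp_force: 6.9
```

step_arm([
  [0, 0, 0, 0, 0, 0, 0.3],
])

```text
t: 21.37
tool_pos: [0.6237, 0.0029, 0.0139]
tcp_rot: [3.141, 0.622, -3.128]
wrist_force: [-15.3, 1.9, 2.9]
finger_gap: 0.304
grasp_force: 6.9
```

step_arm([
  [0, 0, 0, 0, 0, 0, 0.3],
])

```text
t: 21.45
tool_pos: [0.6237, 0.0029, 0.0139]
tcp_rot: [3.141, 0.622, -3.128]
wrist_force: [-15.4, 1.8, 3.6]
finger_gap: 0.299
grasp_force: 6.9
```

step_arm([
  [0, 0, 0, 0, 0, 0, 0.3],
])

```text
t: 21.53
tool_pos: [0.6237, 0.003, 0.0139]
tcp_rot: [3.141, 0.622, -3.128]
wrist_force: [-15.6, 2.3, 4.1]
finger_gap: 0.299
grasp_force: 6.9
```

step_arm([
  [0, 0, 0, 0, 0, 0, 0.3],
  [0, 0, 0, 0, 0, 0, 0.3],
  [0, 0, 0, 0, 0, 0, 0.3],
  [0, 0, 0, 0, 0, 0, 0.3],
  [0, 0, 0, 0, 0, 0, 0.3],
  [0, 0, 0, 0, 0, 0, 0.3],
  [0, 0, 0, 0, 0, 0, 0.3],
  [0, 0, 0, 0, 0, 0, 0.3],
  [0, 0, 0, 0, 0, 0, 0.3],
  [0, 0, 0, 0, 0, 0, 0.3],
  [0, 0, 0, 0, 0, 0, 0.3],
  [0, 0, 0, 0, 0, 0, 0.3],
])

```text
t: 22.53
tool_pos: [0.6237, 0.0029, 0.0139]
tcp_rot: [3.141, 0.622, -3.128]
wrist_force: [-15.5, 2.5, 4.8]
finger_gap: 0.299
grasp_force: 6.9
```

step_arm([
  [0, 0, 0, 0, 0, 0, 0.3],
  [0, 0, 0, 0, 0, 0, 0.3],
  [0, 0, 0, 0, 0, 0, 0.3],
  [0, 0, 0, 0, 0, 0, 0.3],
])

```text
t: 22.87
tool_pos: [0.6236, 0.003, 0.0139]
tcp_rot: [3.141, 0.622, -3.128]
wrist_force: [-14.8, 2.8, 3.5]
finger_gap: 0.3
grasp_force: 6.9
```

step_arm([
  [0.002, 0, -0.0015, 0, 0, 0, 0.3],
  [0.004, 0, -0.003, 0, 0, 0, 0.3],
  [0.006, 0, -0.0045, 0, 0, 0, 0.3],
  [0.008, 0, -0.006, 0, 0, 0, 0.3],
  [0.01, 0, -0.0075, 0, 0, 0, 0.3],
  [0.012, 0, -0.009, 0, 0, 0, 0.3],
  [0.014, 0, -0.0105, 0, 0, 0, 0.3],
  [0.016, 0, -0.012, 0, 0, 0, 0.3],
  [0.018, 0, -0.0135, 0, 0, 0, 0.3],
  [0.02, 0, -0.015, 0, 0, 0, 0.3],
  [0.022, 0, -0.0165, 0, 0, 0, 0.3],
  [0.024, 0, -0.018, 0, 0, 0, 0.3],
])

```text
t: 23.87
tool_pos: [0.6224, 0.0021, 0.0147]
tcp_rot: [-3.14, 0.626, -3.129]
wrist_force: [-0.1, 1.3, -0.2]
finger_gap: 0.307
grasp_force: 0.4
```

step_arm([
  [0.003, 0, -0.002, 0, 0, 0, 0.3],
  [0.006, 0, -0.0045, 0, 0, 0, 0.3],
  [0.01, 0, -0.007, 0, 0, 0, 0.3],
  [0.014, 0, -0.01, 0, 0, 0, 0.3],
  [0.018, 0, -0.013, 0, 0, 0, 0.3],
  [0.024, 0, -0.018, 0, 0, 0, 0.3],
])

```text
t: 24.37
tool_pos: [0.6191, 0.0021, 0.0146]
tcp_rot: [-3.141, 0.626, -3.129]
wrist_force: [-0.1, -0.6, 0.8]
finger_gap: 0.3
grasp_force: 0.0
```

step_arm([
  [0.02, 0, -0.016, 0, 0, 0, 0.3],
  [0.05, 0, -0.04, 0, 0, 0, 0.3],
  [0.09, 0, -0.07, 0, 0, 0, 0.3],
  [0.14, 0, -0.11, 0, 0, 0, 0.3],
  [0.2, 0, -0.16, 0, 0, 0, 0.3],
  [0.28, 0, -0.23, 0, 0, 0, 0.3],
  [0.34, 0, -0.28, 0, 0, 0, 0.3],
])

```text
t: 24.95
tool_pos: [0.574, 0.0016, 0.0175]
tcp_rot: [-3.141, 0.625, -3.129]
wrist_force: [0.4, -0.2, 1.1]
finger_gap: 0.298
grasp_force: 0.0
```

```bash
python3 st.py
python3 - <<'E'
from h import *
c=optics.camera("scene");crop=c["img"][110:300,220:400];cv2.imwrite("pics/s5.png",cv2.resize(crop,None,fx=3,fy=3,interpolation=cv2.INTER_CUBIC)[:,:,::-1])
E
python3 - <<'E'
from pl import *
show([(.56,-.02,.10,25,0,0,0),(.57,-.09,.16,10,0,0,0),(.58,-.17,.16,10,0,0,0),(.583,-.235,.12,10,0,0,0),(.583,-.235,.07,10,0,0,0)])
E
```

```text
24.95 [ 0.1771  1.1305 -0.4628  2.2855  2.7112  0.947  -1.0706] [0.574  0.0016 0.0175] [ 0.3706 -0.1751  1.065 ] 0.29847122635983414
tilt 35.8 az 0.7 yz -0.001
(0.56, -0.02, 0.1, 25, 0, 0, 0) d [-0.394 -0.229 -0.737] w [0.002 0.06  0.004] n8 | q [ 0.13   0.831 -0.273  2.148  2.469  0.333 -0.891] err 0.0 0.0
(0.57, -0.09, 0.16, 10, 0, 0, 0) d [-0.344 -0.7   -0.502] w [ 0.     0.083 -0.   ] n8 | q [-0.14   0.743  0.43   1.846  2.411  0.    -0.788] err 139.5 29.7
(0.58, -0.17, 0.16, 10, 0, 0, 0) d [0.968 0.205 0.13 ] w [-0.11   0.123 -0.004] n8 | q [-0.058  0.724  0.511  1.75   2.461  0.    -0.732] err 189.6 38.1
(0.583, -0.235, 0.12, 10, 0, 0, 0) d [1.621 0.924 0.519] w [-0.154  0.145 -0.003] n9 | q [ 0.12   0.774  0.408  1.693  2.509  0.    -0.677] err 192.1 36.6
(0.583, -0.235, 0.07, 10, 0, 0, 0) d [1.552 1.643 0.446] w [-0.156  0.131 -0.002] n9 | q [ 0.203  0.871  0.294  1.69   2.52   0.    -0.661] err 160.7 29.6
```

View pics/s5.png

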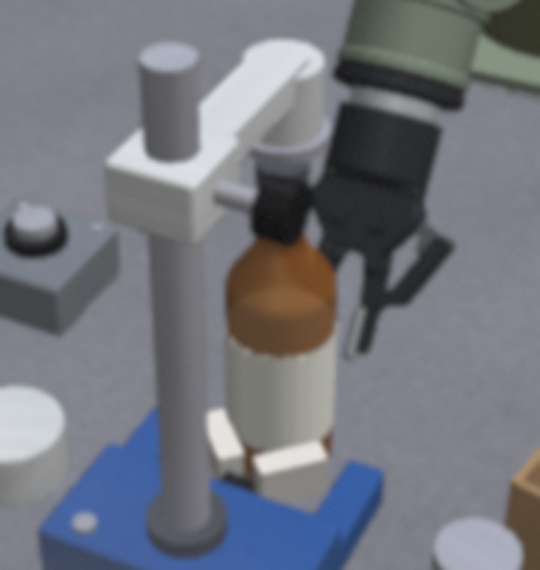

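```bash
python3 - <<'E'
from pl import *
from h import *
a=optics.camera("top");b=optics.camera("scene")
for u,v in(((398.1,182.6),(231.7,182.4)),((397.8,181.5),(232.1,182.8)),((398.1,182.6),(231.7,183.5))): print(tri(a,u,b,v))
show([(.555,-.02,.08,36,0,0,0),(.56,-.09,.13,36,-5,0,0),(.58,-.17,.14,36,-10,0,0),(.59,-.235,.12,36,-10,0,0),(.59,-.235,.08,36,-10,0,0),(.59,-.235,.06,36,-10,0,0)])
E
```

```text
(array([ 0.58 , -0.233,  0.067]), np.float64(3.2022992975221836e-05))
(array([ 0.583, -0.232,  0.068]), np.float64(0.0015802799786514576))
(array([ 0.581, -0.234,  0.064]), np.float64(0.00042884671504471423))
(0.555, -0.02, 0.08, 36, 0, 0, 0) d [-0.222 -0.229 -0.615] w [ 0.002 -0.001  0.003] n8 | q [ 0.229  0.977 -0.471  2.354  2.69   0.858 -1.067] err 0.0 0.0
(0.56, -0.09, 0.13, 36, -5, 0, 0) d [-0.334 -0.7   -0.375] w [0.016 0.    0.022] n8 | q [ 0.357  0.837 -0.433  2.293  2.68   0.648 -1.026] err 0.0 0.0
(0.58, -0.17, 0.14, 36, -10, 0, 0) d [-0.276 -0.78   0.077] w [0.016 0.    0.022] n8 | q [ 0.475  0.817 -0.378  2.158  2.698  0.479 -0.981] err 0.0 0.0
(0.59, -0.235, 0.12, 36, -10, 0, 0) d [-0.053 -0.623  0.286] w [ 0.  0. -0.] n8 | q [ 0.606  0.878 -0.381  2.05   2.795  0.394 -0.933] err 0.0 0.0
(0.59, -0.235, 0.08, 36, -10, 0, 0) d [ 0.235 -0.     0.324] w [ 0.  0. -0.] n8 | q [ 0.614  0.967 -0.399  2.061  2.827  0.489 -0.936] err 0.0 0.0
(0.59, -0.235, 0.06, 36, -10, 0, 0) d [ 0.118 -0.     0.162] w [-0.  0.  0.] n8 | q [ 0.617  1.012 -0.404  2.061  2.843  0.532 -0.936] err 0.0 0.0
```

step_arm([
  [-0.05, -0.05, -0.15, 0, 0, 0, 0],
  [-0.11, -0.11, -0.31, 0, 0, 0, 0],
  [-0.17, -0.17, -0.46, 0, 0, 0, 0],
  [-0.22, -0.23, -0.615, 0, 0, 0, 0],
  [-0.22, -0.23, -0.615, 0, 0, 0, 0],
])

```text
t: 25.52
tool_pos: [0.5574, -0.0227, 0.0825]
tcp_rot: [-3.139, 0.628, -3.129]
wrist_force: [-0.7, 1.0, -0.8]
finger_gap: 0.003
grasp_force: 0.0
```

step_arm([
  [-0.08, -0.17, -0.09, 0.004, 0, 0.005, 0],
  [-0.17, -0.35, -0.19, 0.008, 0, 0.011, 0],
  [-0.25, -0.52, -0.28, 0.012, 0, 0.016, 0],
  [-0.33, -0.7, -0.38, 0.016, 0, 0.022, 0],
  [-0.33, -0.7, -0.38, 0.016, 0, 0.022, 0],
])

```text
t: 25.93
tool_pos: [0.5635, -0.0945, 0.1322]
tcp_rot: [-3.138, 0.629, 3.066]
wrist_force: [-0.4, -0.1, -0.7]
finger_gap: 0.0
grasp_force: 0.0
```

step_arm([
  [-0.07, -0.2, 0.02, 0.004, 0, 0.005, 0],
  [-0.14, -0.39, 0.04, 0.008, 0, 0.011, 0],
  [-0.21, -0.59, 0.06, 0.012, 0, 0.016, 0],
  [-0.28, -0.78, 0.08, 0.016, 0, 0.022, 0],
  [-0.28, -0.78, 0.08, 0.016, 0, 0.022, 0],
])

```text
t: 26.35
tool_pos: [0.5852, -0.1744, 0.1404]
tcp_rot: [-3.138, 0.627, 2.98]
wrist_force: [-0.2, -1.0, 1.3]
finger_gap: -0.006
grasp_force: 0.0
```

```bash
python3 st.py
python3 - <<'E'
from pl import *
show([(.59,-.2345,.11,36,-10,0,0),(.59,-.2345,.085,36,-10,0,0)])
E
```

```text
26.35 [ 0.4787  0.818  -0.3724  2.1401  2.707   0.4579 -0.9714] [ 0.5852 -0.1744  0.1404] [-0.1706 -0.9782  1.2857] -0.0056193454564809715
tilt 35.9 az -9.5 yz -0.003
(0.59, -0.2345, 0.11, 36, -10, 0, 0) d [ 0.048 -0.6    0.337] w [ 0.001 -0.     0.003] n8 | q [ 0.607  0.9   -0.385  2.055  2.805  0.419 -0.937] err 0.0 0.0
(0.59, -0.2345, 0.085, 36, -10, 0, 0) d [ 0.147 -0.     0.202] w [ 0.  0. -0.] n8 | q [ 0.612  0.956 -0.396  2.061  2.824  0.478 -0.938] err 0.0 0.0
```

step_arm([
  [0.01, -0.15, 0.08, 0, 0, 0, 0],
  [0.02, -0.3, 0.17, 0, 0, 0, 0],
  [0.03, -0.45, 0.25, 0, 0, 0, 0],
  [0.05, -0.6, 0.34, 0, 0, 0, 0],
  [0.05, -0.6, 0.34, 0, 0, 0, 0],
])

```text
t: 26.77
tool_pos: [0.59, -0.2354, 0.1079]
tcp_rot: [-3.139, 0.624, 2.982]
wrist_force: [-0.4, -1.1, -1.1]
finger_gap: -0.002
grasp_force: 0.0
```

```bash
python3 st.py
python3 - <<'E'
from h import *
s=read_state();c=optics.camera("wrist");cv2.imwrite("pics/w6.png",c["img"][:,:,::-1])
H=np.array(c["hand_eye"]);M=R.from_euler('xyz',s["tcp_rot"]).as_matrix()
for r in spotter.pinpoint("start_top","wrist")[:2]:
    d=np.array([(r["xy"][0]-c["cx"]),(r["xy"][1]-c["cy"])]);f=c["fx"];rr=np.linalg.norm(d);th=rr/f
    ray_=np.r_[np.sin(th)*d/rr,np.cos(th)];o=s["tool_pos"]+M@H[:3,3];w=M@H[:3,:3]@ray_
    print(r["p"],r["xy"],[o+w*(z-o[2])/w[2] for z in(.06,.066)],o)
E
```

```text
26.7667 [ 0.6103  0.9041 -0.3871  2.0548  2.8139  0.4156 -0.93  ] [ 0.59   -0.2354  0.1079] [-0.3759 -1.1007 -1.106 ] -0.0023314426187472648
tilt 35.8 az -9.4 yz -0.002
0.67 [324.3, 192.2] [array([ 0.5897585 , -0.23471124,  0.06      ]), array([ 0.58183746, -0.23342523,  0.066     ])] [ 0.43913216 -0.21025656  0.17409585]
```

View pics/w6.png

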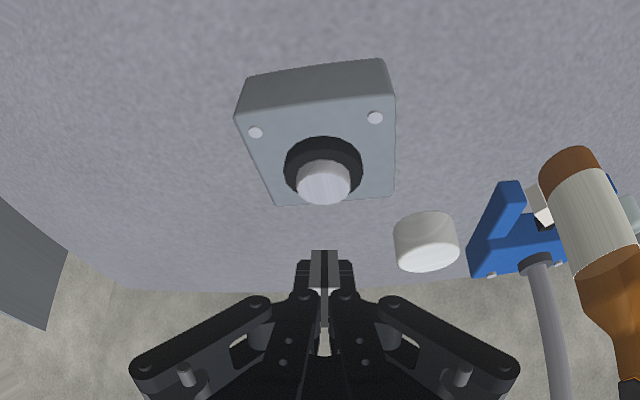

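step_arm([
  [0.05, 0, 0.07, 0, 0, 0, 0],
  [0.1, 0, 0.14, 0, 0, 0, 0],
  [0.14, 0, 0.2, 0, 0, 0, 0],
  [0.175, 0, 0.24, 0, 0, 0, 0],
  [0.175, 0, 0.24, 0, 0, 0, 0],
])

```text
t: 27.28
tool_pos: [0.5898, -0.2325, 0.0787]
tcp_rot: [-3.141, 0.624, 2.984]
wrist_force: [-0.8, -0.5, -0.5]
finger_gap: 0.001
grasp_force: 0.0
```

step_arm([
  [0.006, 0, 0.008, 0, 0, 0, 0],
  [0.012, 0, 0.016, 0, 0, 0, 0],
  [0.018, 0, 0.024, 0, 0, 0, 0],
  [0.023, 0, 0.032, 0, 0, 0, 0],
  [0.023, 0, 0.032, 0, 0, 0, 0],
])

```text
t: 27.7
tool_pos: [0.5903, -0.2331, 0.0763]
tcp_rot: [-3.14, 0.626, 2.984]
wrist_force: [-0.3, -0.4, 0.3]
finger_gap: -0.002
grasp_force: 0.0
```

step_arm([
  [0.006, 0, 0.008, 0, 0, 0, 0],
  [0.012, 0, 0.016, 0, 0, 0, 0],
  [0.012, 0, 0.016, 0, 0, 0, 0],
])

```text
t: 27.95
tool_pos: [0.5902, -0.233, 0.0741]
tcp_rot: [-3.14, 0.626, 2.984]
wrist_force: [-0.3, -0.3, -0.4]
finger_gap: 0.004
grasp_force: 0.0
```

step_arm([
  [0.006, 0, 0.008, 0, 0, 0, 0],
  [0.012, 0, 0.016, 0, 0, 0, 0],
  [0.018, 0, 0.024, 0, 0, 0, 0],
  [0.018, 0, 0.024, 0, 0, 0, 0],
])

```text
t: 28.28
tool_pos: [0.5902, -0.233, 0.0712]
tcp_rot: [-3.14, 0.626, 2.984]
wrist_force: [0.2, -0.8, 2.3]
finger_gap: 0.003
grasp_force: 0.8
```

step_arm([
  [0.006, 0, 0.008, 0, 0, 0, 0],
  [0.012, 0, 0.016, 0, 0, 0, 0],
  [0.012, 0, 0.016, 0, 0, 0, 0],
])

```text
t: 28.53
tool_pos: [0.5902, -0.2331, 0.0692]
tcp_rot: [-3.14, 0.626, 2.984]
wrist_force: [-0.6, 0.8, 3.1]
finger_gap: -0.002
grasp_force: 1.4
```

Contact is at about z 0.073 and the spring force is rising. I'll press on to the stop.

step_arm([
  [0.006, 0, 0.008, 0, 0, 0, 0],
  [0.012, 0, 0.016, 0, 0, 0, 0],
  [0.012, 0, 0.016, 0, 0, 0, 0],
])

```text
t: 28.78
tool_pos: [0.5902, -0.233, 0.0672]
tcp_rot: [-3.14, 0.626, 2.984]
wrist_force: [0.0, 0.2, 4.2]
finger_gap: 0.001
grasp_force: 1.9
```

step_arm([
  [0.006, 0, 0.008, 0, 0, 0, 0],
  [0.009, 0, 0.012, 0, 0, 0, 0],
  [0.009, 0, 0.012, 0, 0, 0, 0],
])

```text
t: 29.03
tool_pos: [0.5902, -0.233, 0.0658]
tcp_rot: [-3.14, 0.626, 2.984]
wrist_force: [0.4, 0.1, 4.4]
finger_gap: 0.005
grasp_force: 2.3
```

step_arm([
  [0.006, 0, 0.008, 0, 0, 0, 0],
  [0.009, 0, 0.012, 0, 0, 0, 0],
  [0.009, 0, 0.012, 0, 0, 0, 0],
])

```text
t: 29.28
tool_pos: [0.5904, -0.2331, 0.0651]
tcp_rot: [-3.139, 0.627, 2.985]
wrist_force: [-6.0, 0.8, 19.6]
finger_gap: -0.0
grasp_force: 9.6
```

step_arm([
  [0.006, 0, 0.008, 0, 0, 0, 0],
  [0.006, 0, 0.008, 0, 0, 0, 0],
])

```text
t: 29.45
tool_pos: [0.5906, -0.2331, 0.0647]
tcp_rot: [-3.139, 0.628, 2.985]
wrist_force: [-13.1, 3.3, 32.4]
finger_gap: -0.001
grasp_force: 16.1
```

step_arm([
  [-0.012, 0, -0.016, 0, 0, 0, 0],
  [-0.03, 0, -0.04, 0, 0, 0, 0],
  [-0.06, 0, -0.08, 0, 0, 0, 0],
  [-0.09, 0, -0.12, 0, 0, 0, 0],
  [-0.15, 0, -0.2, 0, 0, 0, 0],
  [-0.25, 0, -0.34, 0, 0, 0, 0],
  [-0.35, 0, -0.48, 0, 0, 0, 0],
  [-0.35, 0, -0.48, 0, 0, 0, 0],
  [-0.35, 0, -0.48, 0, 0, 0, 0],
])

```text
t: 30.2
tool_pos: [0.5905, -0.2331, 0.1239]
tcp_rot: [-3.139, 0.627, 2.984]
wrist_force: [-0.8, -0.4, -0.4]
finger_gap: 0.001
grasp_force: 0.0
```

```bash
python3 st.py
python3 - <<'E'
from h import *
c=optics.camera("scene");crop=c["img"][110:300,190:400];cv2.imwrite("pics/s7.png",cv2.resize(crop,None,fx=3,fy=3,interpolation=cv2.INTER_CUBIC)[:,:,::-1])
E
```

```text
30.2 [ 0.6045  0.8696 -0.3819  2.0523  2.8017  0.3829 -0.929 ] [ 0.5905 -0.2331  0.1239] [-0.8371 -0.4381 -0.4261] 0.0007697816334170173
tilt 35.9 az -9.2 yz -0.002
```

View pics/s7.png

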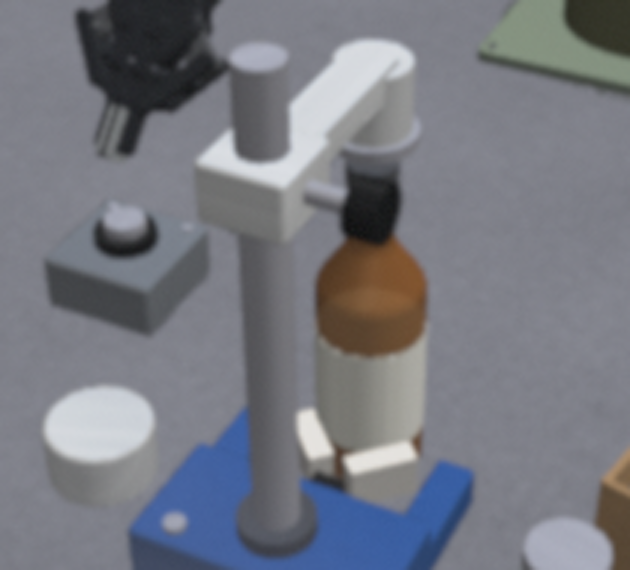

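The picture shows the bottle upright in the V at about (370,440). The button at (125,225) is up again and the gripper is clear of everything.

```bash
python3 -c "
from bench import job
print(job.sign_off())"
```

```text
the job is handed in; nothing more can be done
None
```

The job is handed in at about 30 s: the bottle slid upright into the V and was held there at about 15.5 N for over a second. After I backed off it stayed in the V, and the start button went down to its stop (peaking at about 32 N) and came up again; the jar, tin and wrench were never approached.

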